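Gauge the stamp dies and log the batch

ROBOT

A 7-joint arm with a two-finger parallel gripper is mounted at the origin on the work surface. World frame = base frame: x ahead of the robot, y to its left, z up, the work surface at z = 0. Lengths are in m, angles in degrees, forces in N, time in s.
With the tool pointing down it reaches from about 0.425 to 0.875 m from the base axis. Payload 4.7 kg.
Tool frame: the origin (TCP) lies between the finger pads; the fingertips stand 8 mm ahead of it and the grasp point (between the pads) lies 11 mm behind it (env.tip_extent is the distance from the TCP to the fingertips, in m); z points along the fingers, y is the line along which they close (so a half turn about z gives the same grasp; the last joint's range is limited). The gripper opens to 87 mm and grips with 3 to 60 N. Pads are 19 mm wide; open, the fingers measure 117 mm over their backs; the gripper's body (75 mm by 190 mm) begins 51 mm behind the grasp point.
Start: joints at [64.635, 18.392, -4.016, 83.108, 1.295, 78.541, -3.26], TCP at [0.287, -0.583, 0.231] pointing down, gripper open.
Joint ranges: [-163.93, 163.93], [-17.29, 119.83], [-79.2, 71.16], [3.27, 140.29], [-89.18, 269.18], [5.43, 117.66], [-154.24, 154.24]. Speed limits (degrees/s): [147.25, 147.25, 180, 180, 180, 180, 180].

INTERFACE

Orientations are given as [roll, pitch, yaw] about the fixed x, y, z axes, in that order (R = Rz(yaw) Ry(pitch) Rx(roll)).
In Python, from cell import sensors, vision, workorder, env gives the robot as it stands.
- The arm moves only by the tool drive_tool, never from a script. Its argument "moves" is a list of rows, each an object of numbers: "x", "y", "z": the shift along the tool's x, y, z in mm; "rx", "ry", "rz": the turn, a rotation vector about the tool's x, y, z in rad; "fingers": the closure, from -1 (fully open) to 1 (shut). In form: [{"x": .., "y": .., "z": .., "rx": .., "ry": .., "rz": .., "fingers": ..}, ...]. A call has 1 to 20 rows; each row is the pose to reach, as a shift and turn from the pose commanded when the call began, along the tool's axes at that moment; what a row does not reach only later rows make up. A row lasts 1/8 s, in which the tool goes at most 62.5 mm and 10.7 degrees, less where a joint would pass 70% of its speed; a pose out of reach is approached as far as the arm can. A call with a gripper value outside its range is refused whole. The fingers move at their own pace and stop on an object; "force" is the grip in N (left out, the last holds). Time passes only in rows, so rows that repeat a pose let the fingers close. It gives the time, the measured TCP pose, the force, the opening and the grip force at its end, in the units of the state.
- sensors.get_obs(): the state, without advancing time (a new reading comes with each control period).
- vision.read_camera(name): name is "scene" or "top"; returns a dict with "image" (400x640x3 uint8, red, green, blue), "fx", "fy", "cx", "cy" (pixels), "k1" (the pictures are not rectified: a ray, as slopes to the right and down, at radius r is drawn at 1 + k1 r^2 times it, then the intrinsics apply), "R" (3x3) and "t" (3): a world point X has camera coordinates R X + t. Camera axes: x right, y down, z forward; pixel columns grow to the right and rows downward; lengths in m; the calibration is good to about 2 mm. A picture is of the moment at which its call begins. There is no depth.
- workorder.sign_off(): hands the job in; it is judged then, once.
The state is a dict: "time_s": time; "qpos": joint angles; "joint_velocities": joint speeds; "effort": joint torques, N m; "tool_pos": TCP position; "tool_rot": TCP orientation; "force": force on the tool from outside, world axes, zero at the start; "wrist_torque": the same for the moment, N m; "grip_width": finger opening in m; "grasp_force": force on a finger pad.
Only numpy, scipy, OpenCV 4.12 (cv2) and the standard library are available. Lean on these libraries where they do the work, as an engineer would, in place of code of your own. Each camera call takes 0.05 s, during which the arm holds its last target. There are 200 camera calls.

TASK

Try each stamp die by feel in the slot of the steel gauge, taking them in the order red, yellow, green, blue, white (some colours may be missing): lower it upright over the middle of the slot and push lightly. Put those that go down into the slot in the white tray and those that stop on its edges in the brown tray; when all are sorted, log the batch on the tally box by pressing the orange key, then the black, then the grey, each fully down and one at a time. Leave the other things on the table where they are.

Things in the scene. Friction and masses are not known exactly. Their poses are not given: they have to be found in the camera images.
- red_1: round stamp die, upright at the start, about 0.2 kg: steel foot 24 tall with a 1 mm chamfer below; above it a red cap, a cylinder of diameter 24 from 24 to 58 above the underside (grip it with the fingertips above 25). Foot diameter 36 (good) or 42 (oversize); the gauge tells which. Origin: centre of its underside; z up its axis. At most one red die is present; None throughout if absent
- red_2: round stamp die, upright at the start, about 0.2 kg: steel foot 24 tall with a 1 mm chamfer below; above it a red cap, a cylinder of diameter 24 from 24 to 58 above the underside (grip it with the fingertips above 25). Foot diameter 36 (good) or 42 (oversize); the gauge tells which. Origin: centre of its underside; z up its axis. At most one red die is present; None throughout if absent
- yellow_1: round stamp die, upright at the start, about 0.2 kg: steel foot 24 tall with a 1 mm chamfer below; above it a yellow cap, a cylinder of diameter 24 from 24 to 58 above the underside (grip it with the fingertips above 25). Foot diameter 36 (good) or 42 (oversize); the gauge tells which. Origin: centre of its underside; z up its axis. At most one yellow die is present; None throughout if absent
- yellow_2: round stamp die, upright at the start, about 0.2 kg: steel foot 24 tall with a 1 mm chamfer below; above it a yellow cap, a cylinder of diameter 24 from 24 to 58 above the underside (grip it with the fingertips above 25). Foot diameter 36 (good) or 42 (oversize); the gauge tells which. Origin: centre of its underside; z up its axis. At most one yellow die is present; None throughout if absent
- green_1: round stamp die, upright at the start, about 0.2 kg: steel foot 24 tall with a 1 mm chamfer below; above it a green cap, a cylinder of diameter 24 from 24 to 58 above the underside (grip it with the fingertips above 25). Foot diameter 36 (good) or 42 (oversize); the gauge tells which. Origin: centre of its underside; z up its axis. At most one green die is present; None throughout if absent
- green_2: round stamp die, upright at the start, about 0.2 kg: steel foot 24 tall with a 1 mm chamfer below; above it a green cap, a cylinder of diameter 24 from 24 to 58 above the underside (grip it with the fingertips above 25). Foot diameter 36 (good) or 42 (oversize); the gauge tells which. Origin: centre of its underside; z up its axis. At most one green die is present; None throughout if absent
- blue_1: round stamp die, upright at the start, about 0.2 kg: steel foot 24 tall with a 1 mm chamfer below; above it a blue cap, a cylinder of diameter 24 from 24 to 58 above the underside (grip it with the fingertips above 25). Foot diameter 36 (good) or 42 (oversize); the gauge tells which. Origin: centre of its underside; z up its axis. At most one blue die is present; None throughout if absent
- blue_2: round stamp die, upright at the start, about 0.2 kg: steel foot 24 tall with a 1 mm chamfer below; above it a blue cap, a cylinder of diameter 24 from 24 to 58 above the underside (grip it with the fingertips above 25). Foot diameter 36 (good) or 42 (oversize); the gauge tells which. Origin: centre of its underside; z up its axis. At most one blue die is present; None throughout if absent
- white_1: round stamp die, upright at the start, about 0.2 kg: steel foot 24 tall with a 1 mm chamfer below; above it a white cap, a cylinder of diameter 24 from 24 to 58 above the underside (grip it with the fingertips above 25). Foot diameter 36 (good) or 42 (oversize); the gauge tells which. Origin: centre of its underside; z up its axis. At most one white die is present; None throughout if absent
- white_2: round stamp die, upright at the start, about 0.2 kg: steel foot 24 tall with a 1 mm chamfer below; above it a white cap, a cylinder of diameter 24 from 24 to 58 above the underside (grip it with the fingertips above 25). Foot diameter 36 (good) or 42 (oversize); the gauge tells which. Origin: centre of its underside; z up its axis. At most one white die is present; None throughout if absent
- gauge: fixed steel go/no-go gauge, 90 (x) x 95 (y) x 40 tall. A slot 39 wide and 22 deep (floor 18 above the table) runs along its x axis, open above and at both ends. A good foot goes down the slot to its floor; an oversize one stops on the slot's upper edges, 40 above the table. Origin: centre of the underside, under the slot's middle; z up
- pass_tray: white open tray for the dies that pass, fixed, 180 (x) x 140 (y) x 30 tall, walls and floor about 4. Origin: centre of the underside; z up
- fail_tray: brown cardboard-coloured open tray for the dies that fail, same size as the white one, fixed. Origin: centre of the underside; z up
- tally: fixed white tally box 85 (x) x 140 (y) x 22 tall, three round keys in a row: orange, black, grey, centres at x -14, y +45, 0, -45; each a disc of diameter 24 in a dark housing of diameter 40, top 44 above the table when up, pressed straight down. Green display strip on the +x side. Origin: centre of the underside; z up
- orange_key (a joint): travel of the orange key: 0 up, 0.006 fully down; springs back; about 1.5 N to start and 5 N to hold it fully down
- black_key (a joint): travel of the black key: 0 up, 0.006 fully down; springs back; about 1.5 N to start and 5 N to hold it fully down
- grey_key (a joint): travel of the grey key: 0 up, 0.006 fully down; springs back; about 1.5 N to start and 5 N to hold it fully down
- hammer: bystander, to be left alone: small hammer lying down; origin on its handle's line
- rivet_jar: bystander, to be left alone: amber glass jar, 60 across, 75 tall; origin on its underside at the middle
- setter: bystander, to be left alone: thin steel rod 12 thick, 110 long, lying down; origin on its underside at the middle
- mug: bystander, to be left alone: blue mug, 76 across, 85 tall; origin on its underside at the middle
- anvil: bystander, to be left alone: grey stone pounding disc, 110 across, 22 tall; origin on its underside at the middle
- green_offcut: bystander, to be left alone: thin pale wooden disc, 40 across, 8 thick; there only when no green die is; origin on its underside at the middle
- white_offcut: bystander, to be left alone: thin pale wooden disc, 40 across, 8 thick; there only when no white die is; origin on its underside at the middle
Things that resemble listed ones, but are neither listed nor needed, are in the scene too. There is more than one size of the pass_tray; the one meant has the size given above.

How it is judged:
By the outcome, as a careful person would: the job done as asked, in the order asked, and still so for the second after the job is handed in, with the robot touching nothing.
Of red_1, red_2 only 1 to 1 are there at a start; the rules pass over those that are not, and their reading is None.
Of yellow_1, yellow_2 only 1 to 1 are there at a start; the rules pass over those that are not, and their reading is None.
Of blue_1, blue_2 only 1 to 1 are there at a start; the rules pass over those that are not, and their reading is None.
Of green_1, green_2, green_offcut only 1 to 1 are there at a start; the rules pass over those that are not, and their reading is None.
Of white_1, white_2, white_offcut only 1 to 1 are there at a start; the rules pass over those that are not, and their reading is None.
At some moment in a run one of red_1, red_2, yellow_1, yellow_2, green_1, green_2, blue_1, blue_2, white_1, white_2 may be knocked a few centimetres aside while the robot is not near it.
It also fails if it takes over 210 s, if anything falls off the work surface, if the arm or the gripper's body presses on something with over 40 N, if the wrist force passes 120 N, or if a joint passes its speed limit or range.

## Working session

There is one attempt and no reset: what is moved stays moved. The work goes in short steps, Python scripts to look and compute and a tool call to move; the robot and the scene stay as the last step left them, time stands still between calls to the robot, and variables do not carry over. Pictures are saved under pics/ and viewed, at most 14 in all, crops included, and the job is handed in when it is done.

Besides the shell and the picture viewer there is one more tool, called after "Emit:" by a JSON object that holds its "api" and its "payload", one argument or row to a line. drive_tool: Moves the arm, as the interface text tells. Its arguments: {"type":"object","properties":{"moves":{"type":"array"},"force":{"type":"number"}},"required":["moves"]}

```bash
ls; mkdir -p pics; cat > h.py <<'E'
import numpy as np, cv2
from cell import sensors, vision, workorder, env
def shot(cam,name,crop=None,s=1):
    d=vision.read_camera(cam); im=d["image"][...,::-1]
    if crop: im=im[crop[1]:crop[3],crop[0]:crop[2]]
    if s!=1: im=cv2.resize(im,None,fx=s,fy=s,interpolation=cv2.INTER_CUBIC)
    cv2.imwrite("pics/"+name,im); return d
def world(d,u,v,z):
    x=(u-d["cx"])/d["fx"]; y=(v-d["cy"])/d["fy"]; a,b=x,y
    for _ in range(20):
        k=1+d["k1"]*(a*a+b*b); a,b=x/k,y/k
    R=np.array(d["R"]);t=np.array(d["t"]); o=-R.T@t; r=R.T@np.array([a,b,1])
    return (o+r*(z-o[2])/r[2]).round(4)
def pix(d,X):
    c=np.array(d["R"])@np.array(X)+np.array(d["t"]); a,b=c[0]/c[2],c[1]/c[2]; k=1+d["k1"]*(a*a+b*b)
    return np.array([a*k*d["fx"]+d["cx"],b*k*d["fy"]+d["cy"]]).round(1)
E
python3 - <<'E'
from h import *
for c in("top","scene"):
    d=shot(c,c+"1.png"); print(c,{k:np.round(d[k],4).tolist() for k in d if k!="image"})
o=sensors.get_obs();print({k:np.round(o[k],3).tolist() for k in o}, env.tip_extent)
E
```

```text
pics
top {'fx': 383.6924, 'fy': 383.6924, 'cx': 321.0472, 'cy': 188.3206, 'k1': -0.0857, 'R': [[0.0251, -0.9995, 0.0178], [-0.9824, -0.028, -0.1849], [0.1853, -0.0129, -0.9826]], 't': [-0.097, 0.5218, 0.9202]}
scene {'fx': 510.2067, 'fy': 510.2067, 'cx': 315.4382, 'cy': 201.4586, 'k1': -0.0362, 'R': [[-0.8562, 0.5166, -0.0075], [0.3483, 0.5665, -0.7468], [-0.3816, -0.642, -0.665]], 't': [0.4789, -0.1215, 1.5196]}
{'time_s': 0.1, 'qpos': [64.635, 18.435, -4.014, 83.168, 1.295, 78.542, -3.261], 'joint_velocities': [0.051, -0.12, -0.018, -0.118, -0.043, 0.007, -0.004], 'effort': [-0.0, -49.257, -0.406, -31.34, -0.064, 0.04, 0.0], 'tool_pos': [0.286, -0.583, 0.23], 'tool_rot': [-179.901, 0.006, 26.172], 'force': [0.511, -0.582, 0.062], 'wrist_torque': [0.016, 0.014, 0.022], 'grasp_force': 0.0, 'grip_width': 0.087} 0.008
```

View pics/top1.png

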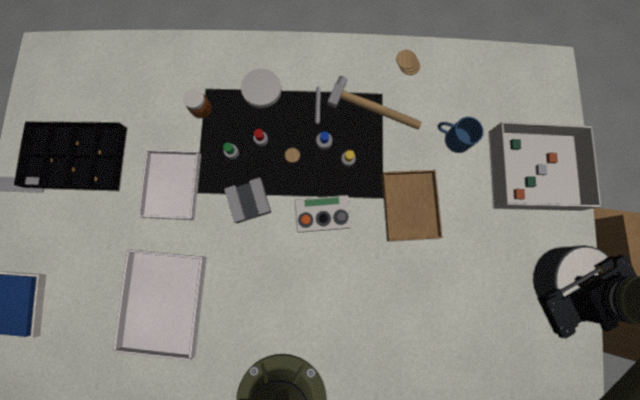

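View pics/scene1.png

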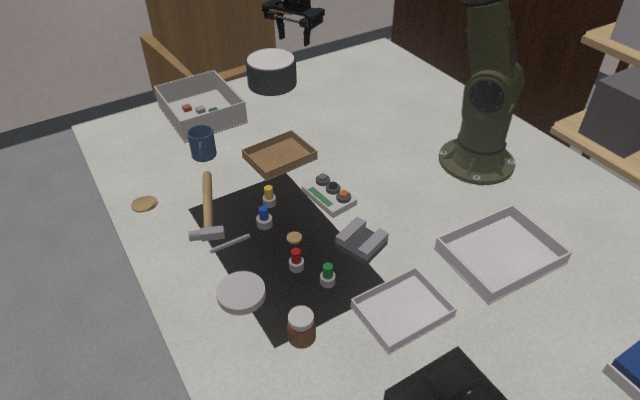

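The top view shows red (260,136), yellow (348,157), green (230,150) and blue (324,139). There's no white die, only the offcut at (292,155). The gauge is at (247,200), the tally at (322,214), the brown tray at (412,205), and the white trays at (171,186) and (160,302). I'll zoom in next.

```bash
python3 - <<'E'
from h import *
d=shot("top","c1.png",(130,80,450,250),1)
im=d["image"][...,::-1]
cv2.imwrite("pics/c1.png",cv2.resize(im[120:250,210:370],None,fx=5,fy=4.6*5/4.6*1.0*0.92,interpolation=cv2.INTER_CUBIC)[:598])
# tray sizes
for n,c in dict(small=[(145,152),(200,152),(194,219),(141,218)],big=[(126,251),(205,255),(194,356),(117,349)],brown=[(383,171),(437,171),(441,238),(388,241)]).items():
    p=[world(d,*q,0.03)[:2] for q in c]
    print(n,np.round(p,3).tolist(),'centre',np.mean(p,0).round(3),[np.linalg.norm(p[i]-p[i-1]).round(3) for i in range(4)])
hsv=cv2.cvtColor(im,cv2.COLOR_BGR2HSV)
roi=np.zeros(im.shape[:2],np.uint8);roi[115:180,205:375]=1
for n,(lo,hi) in dict(red=(0,8),yellow=(18,35),green=(50,85),blue=(100,130)).items():
    m=((hsv[...,0]>=lo)&(hsv[...,0]<=hi)|((n=='red')&(hsv[...,0]>172)))&(hsv[...,1]>120)&(hsv[...,2]>50)&(roi>0)
    k,l,s,c=cv2.connectedComponentsWithStats(m.astype(np.uint8)); i=1+np.argmax(s[1:,4])
    print(n,c[i].round(1),s[i], world(d,*c[i],0.045))
E
```

```text
small [[0.613, 0.387], [0.616, 0.238], [0.439, 0.239], [0.437, 0.378]] centre [0.526 0.31 ] [np.float64(0.176), np.float64(0.149), np.float64(0.177), np.float64(0.139)]
big [[0.352, 0.409], [0.349, 0.204], [0.104, 0.215], [0.11, 0.41]] centre [0.229 0.309] [np.float64(0.241), np.float64(0.205), np.float64(0.245), np.float64(0.195)]
brown [[0.579, -0.244], [0.583, -0.388], [0.407, -0.393], [0.397, -0.256]] centre [ 0.492 -0.32 ] [np.float64(0.182), np.float64(0.144), np.float64(0.176), np.float64(0.137)]
red [258.3 133.4] [253 128  11  12  90] [0.6663 0.0845 0.045 ]
yellow [349.2 154.3] [345 149  10  12  87] [ 0.6166 -0.1536  0.045 ]
green [227.8 147.1] [223 142  11  11  75] [0.627  0.1618 0.045 ]
blue [324.3 136. ] [321 131   8  12  80] [ 0.6643 -0.088   0.045 ]
```

View pics/c1.png

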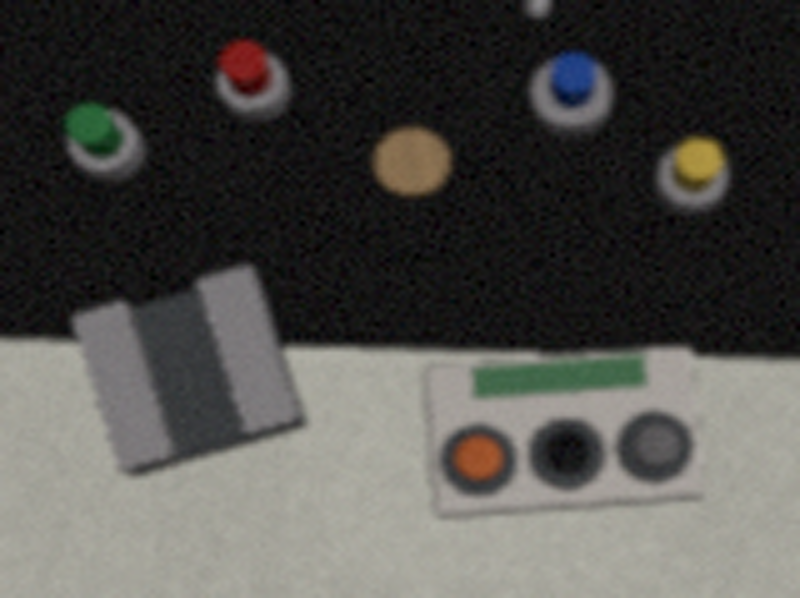

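The crop shows the cap tops, with the gauge slot tilted about 14°. The smaller white tray matches 180x140. Next I'll fit the poses of the dies, gauge and tally.

```bash
cat >> h.py <<'E'
from scipy.optimize import least_squares
HS=dict(red=(0,8),yellow=(18,35),green=(50,88),blue=(100,130))
def caps(cols=("red","yellow","green","blue"),guess=None,verbose=True):
    G=dict(red=(.665,.083),yellow=(.616,-.155),green=(.626,.162),blue=(.663,-.089)); G.update(guess or {})
    ds=[vision.read_camera(c) for c in("top","scene")]; out={}
    th=np.linspace(0,2*np.pi,40)
    def model(d,x,y,z0=0):
        P=np.array([pix(d,(x+.012*np.cos(a),y+.012*np.sin(a),z0+z)) for z in(.0245,.058) for a in th],np.float32)
        h=cv2.convexHull(P); m=cv2.moments(h); return np.array([m["m10"]/m["m00"],m["m01"]/m["m00"]]),m["m00"]
    for n in cols:
        obs=[]
        for d in ds:
            hsv=cv2.cvtColor(d["image"],cv2.COLOR_RGB2HSV).astype(int); H=hsv[...,0]; lo,hi=HS[n]
            m=((H>=lo)&(H<=hi)|((n=="red")&(H>172)))&(hsv[...,1]>110)&(hsv[...,2]>40)
            k,l,s,c=cv2.connectedComponentsWithStats(m.astype(np.uint8)); g=model(d,*G[n])[0]
            ok=[i for i in range(1,k) if s[i,4]>25 and np.linalg.norm(c[i]-g)<45 and s[i,4]<350]
            obs.append((c[min(ok,key=lambda i:np.linalg.norm(c[i]-g))],s[min(ok,key=lambda i:np.linalg.norm(c[i]-g)),4]) if ok else None)
        use=[(d,o[0]) for d,o in zip(ds,obs) if o]
        r=least_squares(lambda p:np.concatenate([model(d,*p)[0]-o for d,o in use]),G[n],x_scale=.01,diff_step=1e-4)
        out[n]=r.x
        if verbose: print(n,r.x.round(4),"res px",r.fun.round(1),[o and (o[0].round(0).tolist(),int(o[1])) for o in obs],[round(model(d,*r.x)[1]) for d in ds])
    return out
E
python3 - <<'E'
from h import *
caps()
d=vision.read_camera("top")
cp=lambda p:(p[0]/5+210-.4,p[1]/4.6+120-.4)
for n,p in dict(orange=(479,457),black=(567,453),grey=(656,446)).items(): print(n,world(d,*cp(p),.044))
P=[(73,315),(128,300),(196,282),(255,265),(303,420),(130,465)]
for p in P: print(world(d,*cp(p),.04))
E
python3 - <<'E'
from h import *
d=shot("scene","c2.png",(290,165,400,270),5)
E
```

```text
red [0.665 0.083] res px [ 0.7  0.8 -0.8  0.8] [([258.0, 133.0], 97), ([296.0, 255.0], 152)] [104, 164]
yellow [ 0.6158 -0.1536] res px [-0.2  0.6 -0.9  0.5] [([349.0, 154.0], 94), ([268.0, 192.0], 116)] [98, 129]
green [0.6234 0.16  ] res px [0.6 1.7 0.6 3.6] [([228.0, 147.0], 82), ([327.0, 267.0], 72)] [106, 171]
blue [ 0.6635 -0.0881] res px [-0.1  0.5 -0.9  0.4] [([324.0, 136.0], 84), ([263.0, 212.0], 120)] [100, 140]
orange [ 0.4461 -0.0458  0.044 ]
black [ 0.4495 -0.0898  0.044 ]
grey [ 0.4545 -0.1344  0.044 ]
[0.5195 0.1644 0.04  ]
[0.5288 0.1367 0.04  ]
[0.54   0.1024 0.04  ]
[0.5505 0.0727 0.04  ]
[0.4643 0.0437 0.04  ]
[0.437  0.1297 0.04  ]
```

View pics/c2.png

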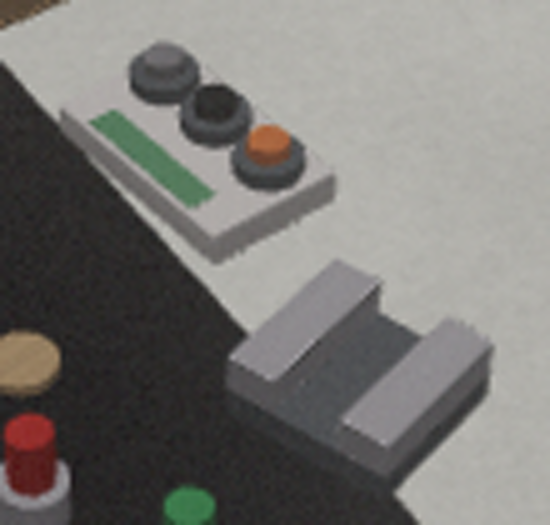

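The scene crop shows the corners of both gauge pads clearly, and the keys stand proud of their housings. I'll fit the gauge pose from the corners in both views.

```bash
python3 - <<'E'
from h import *
T,S=vision.read_camera("top"),vision.read_camera("scene")
ct=lambda p:np.array((p[0]/5+210-.4,p[1]/4.6+120-.4)); cs=lambda p:np.array(p)/5+(290-.4,165-.4)
a,o,i=.045,.0475,.0195
tp=[((a,o),(73,315)),((a,i),(128,300)),((a,-i),(196,282)),((a,-o),(255,265)),((-a,-o),(303,420)),((-a,o),(130,465))]
sp=[((-a,-o),(337,259)),((-a,-i),(382,283)),((a,-i),(275,378)),((a,-o),(228,358)),((-a,i),(452,318)),((-a,o),(492,348)),((a,o),(388,447)),((a,i),(342,425))]
L=[(T,g,ct(p)) for g,p in tp]+[(S,g,cs(p)) for g,p in sp]
def f(q,L=L):
    c,s=np.cos(q[2]),np.sin(q[2])
    return np.concatenate([pix(d,(q[0]+c*g[0]-s*g[1],q[1]+s*g[0]+c*g[1],.04))-p for d,g,p in L])
for n,l in(("all",L),("top",L[:6]),("scene",L[6:])):
    r=least_squares(f,[.49,.11,.3],x_scale=.01,diff_step=1e-4,args=(l,));print(n,r.x[:2].round(4),np.degrees(r.x[2]).round(2),r.fun.round(1).tolist())
for n,p in dict(orange=(269,138),black=(214,101),grey=(165,58)).items():print(n,world(S,*cs(p),.044))
hsv=cv2.cvtColor(S["image"],cv2.COLOR_RGB2HSV);print(hsv[262:276,327])
E
```

```text
all [0.4927 0.1094] 17.19 [-1.4, -0.9, -1.8, -0.5, -0.6, -0.6, -1.8, 0.3, -2.8, 0.1, -4.7, 0.4, 1.2, 0.5, 1.1, 0.8, -0.4, 1.5, -0.0, 0.0, -0.2, 1.1, 1.1, 0.5, -0.7, 1.4, -1.0, 0.0]
top [0.4923 0.11  ] 17.19 [-1.6, -0.7, -2.0, -0.3, -0.9, -0.4, -2.1, 0.4, -3.0, 0.3, -4.9, 0.5]
scene [0.4923 0.1097] 17.19 [1.4, 0.5, 1.3, 0.8, -0.2, 1.5, 0.2, 0.0, 0.0, 1.1, 1.3, 0.5, -0.5, 1.4, -0.8, 0.0]
orange [ 0.4455 -0.0447  0.044 ]
black [ 0.4539 -0.0857  0.044 ]
grey [ 0.457  -0.1309  0.044 ]
[[ 67 104  83]
 [ 67 128 118]
 [ 68 131 119]
 [ 68 128 120]
 [ 67 130 120]
 [ 68 122 123]
 [ 67 128 120]
 [ 67 129 117]
 [ 68 115  73]
 [ 64 106  72]
 [ 65 108  73]
 [ 63 105  73]
 [ 68 110  74]
 [ 68 113  72]]
```

```bash
sed -i 's/+d\["cy"\]\]).round(1)/+d["cy"]])/; s/hsv\[...,1\]>110/hsv[...,1]>95/' h.py; python3 - <<'E'
from h import *
T,S=vision.read_camera("top"),vision.read_camera("scene")
ct=lambda p:np.array((p[0]/5+210-.4,p[1]/4.6+120-.4)); cs=lambda p:np.array(p)/5+(290-.4,165-.4)
a,o,i=.045,.0475,.0195
tp=[((a,o),(73,315)),((a,i),(128,300)),((a,-i),(196,282)),((a,-o),(255,265)),((-a,-o),(303,420)),((-a,o),(130,465))]
sp=[((-a,-o),(337,259)),((-a,-i),(382,283)),((a,-i),(275,378)),((a,-o),(228,358)),((-a,i),(452,318)),((-a,o),(492,348)),((a,o),(388,447)),((a,i),(342,425))]
L=[(T,g,ct(p)) for g,p in tp]+[(S,g,cs(p)) for g,p in sp]
def f(q,L=L):
    c,s=np.cos(q[2]),np.sin(q[2])
    return np.concatenate([pix(d,(q[0]+c*g[0]-s*g[1],q[1]+s*g[0]+c*g[1],.04))-p for d,g,p in L])
for n,l in(("all",L),("top",L[:6]),("scene",L[6:])):
    r=least_squares(f,[.49,.11,.3],x_scale=.01,args=(l,));print(n,r.x[:2].round(4),np.degrees(r.x[2]).round(2),r.fun.round(1).tolist())
caps()
E
```

```text
all [0.4917 0.1053] 19.09 [-0.2, 0.3, -0.7, 0.3, 0.3, -0.2, -1.0, 0.3, -0.8, -0.2, -2.4, 1.3, -0.2, -0.5, -0.2, -0.4, -0.7, 0.7, -0.5, -0.6, -1.2, -0.5, 0.3, -1.3, -0.5, 0.1, -1.0, -1.1]
top [0.4926 0.1032] 19.71 [0.5, 0.2, -0.0, 0.2, 1.0, -0.6, -0.4, -0.2, 0.2, -0.8, -1.3, 1.1]
scene [0.4915 0.1072] 18.97 [0.3, -0.1, 0.4, -0.0, -0.2, 1.1, -0.0, -0.2, -0.7, -0.0, 0.8, -0.9, -0.0, 0.6, -0.5, -0.6]
red [0.6645 0.0836] res px [ 0.4  0.9 -0.5  0.9] [([258.0, 134.0], 100), ([296.0, 255.0], 156)] [104, 163]
yellow [ 0.6153 -0.1537] res px [-0.1  0.8 -0.7  0.4] [([349.0, 154.0], 99), ([268.0, 192.0], 120)] [98, 128]
green [0.6255 0.1605] res px [ 0.6  0.8 -0.3  1.1] [([228.0, 147.0], 88), ([327.0, 270.0], 141)] [106, 171]
blue [ 0.663 -0.088] res px [ 0.   0.7 -0.5  0.5] [([324.0, 136.0], 86), ([263.0, 212.0], 126)] [100, 139]
```

```bash
cat >> h.py <<'E'
from scipy.spatial.transform import Rotation as Ro
def to(*pts,yaw=None):
    o=sensors.get_obs(); R=Ro.from_euler("xyz",o["tool_rot"],degrees=True); p=np.array(o["tool_pos"])
    for q in pts: print("shift mm",(R.inv().apply(np.array(q)-p)*1000).round(1))
    if yaw is not None: print("rot",(R.inv()*Ro.from_euler("xyz",[180,0,yaw],degrees=True)).as_rotvec().round(4))
E
python3 - <<'E'
from h import *
to((.6645,.0836,.14),(.6645,.0836,.037),yaw=19)
E
```

```text
shift mm [ 633.3 -432.    90.5]
shift mm [ 633.3 -432.   193.5]
rot [1.000e-04 0.000e+00 1.252e-01]
```

Emit:
{"api": "drive_tool", "payload": {
  "moves": [
    {"x": 158,"y": -108,"z": 0,"rz": 0.031,"fingers": -0.15},
    {"x": 317,"y": -216,"z": 0,"rz": 0.063,"fingers": -0.15},
    {"x": 475,"y": -324,"z": 30,"rz": 0.094,"fingers": -0.15},
    {"x": 633.3,"y": -432,"z": 90.5,"rz": 0.125,"fingers": -0.15},
    {"x": 633.3,"y": -432,"z": 90.5,"rz": 0.125,"fingers": -0.15},
    {"x": 633.3,"y": -432,"z": 90.5,"rz": 0.125,"fingers": -0.15},
    {"x": 633.3,"y": -432,"z": 90.5,"rz": 0.125,"fingers": -0.15},
    {"x": 633.3,"y": -432,"z": 90.5,"rz": 0.125,"fingers": -0.15},
    {"x": 633.3,"y": -432,"z": 90.5,"rz": 0.125,"fingers": -0.15},
    {"x": 633.3,"y": -432,"z": 90.5,"rz": 0.125,"fingers": -0.15},
    {"x": 633.3,"y": -432,"z": 90.5,"rz": 0.125,"fingers": -0.15},
    {"x": 633.3,"y": -432,"z": 90.5,"rz": 0.125,"fingers": -0.15},
    {"x": 633.3,"y": -432,"z": 90.5,"rz": 0.125,"fingers": -0.15},
    {"x": 633.3,"y": -432,"z": 90.5,"rz": 0.125,"fingers": -0.15},
    {"x": 633.3,"y": -432,"z": 90.5,"rz": 0.125,"fingers": -0.15},
    {"x": 633.3,"y": -432,"z": 90.5,"rz": 0.125,"fingers": -0.15}
  ],
  "force": 20
}}

```text
invalid input at $.moves[0]: expected keys x, y, z, rx, ry, rz, fingers
```

```bash
python3 - <<'E'
from h import *
o=sensors.get_obs();print(o["time_s"],np.round(o["tool_pos"],4),np.round(o["tool_rot"],2),o["grip_width"],np.round(o["force"],2))
to((.6645,.0836,.037),yaw=19)
shot("scene","c3.png",(230,140,390,300),3.5)
E
```

```text
0.65 [ 0.2867 -0.5834  0.2306] [179.99   0.    26.17] 0.08705536494789176 [-0.41 -0.04 -0.89]
shift mm [ 633.3 -432.   193.5]
rot [1.000e-04 0.000e+00 1.252e-01]
```

View pics/c3.png

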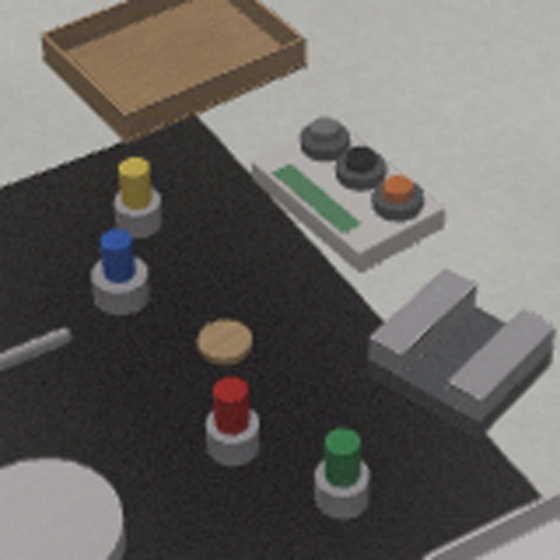

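The call was refused because every key must be given. The picture shows the scene unchanged: red (231,415), green (342,470), blue (118,270), yellow (136,195) in the crop.

Emit:
{"api": "drive_tool", "payload": {
  "moves": [
    {"x": 158,"y": -108,"z": 0,"rx": 0,"ry": 0,"rz": 0.031,"fingers": -0.15},
    {"x": 317,"y": -216,"z": 0,"rx": 0,"ry": 0,"rz": 0.063,"fingers": -0.15},
    {"x": 475,"y": -324,"z": 30,"rx": 0,"ry": 0,"rz": 0.094,"fingers": -0.15},
    {"x": 633.3,"y": -432,"z": 90.5,"rx": 0,"ry": 0,"rz": 0.125,"fingers": -0.15},
    {"x": 633.3,"y": -432,"z": 90.5,"rx": 0,"ry": 0,"rz": 0.125,"fingers": -0.15},
    {"x": 633.3,"y": -432,"z": 90.5,"rx": 0,"ry": 0,"rz": 0.125,"fingers": -0.15},
    {"x": 633.3,"y": -432,"z": 90.5,"rx": 0,"ry": 0,"rz": 0.125,"fingers": -0.15},
    {"x": 633.3,"y": -432,"z": 90.5,"rx": 0,"ry": 0,"rz": 0.125,"fingers": -0.15},
    {"x": 633.3,"y": -432,"z": 90.5,"rx": 0,"ry": 0,"rz": 0.125,"fingers": -0.15},
    {"x": 633.3,"y": -432,"z": 90.5,"rx": 0,"ry": 0,"rz": 0.125,"fingers": -0.15},
    {"x": 633.3,"y": -432,"z": 90.5,"rx": 0,"ry": 0,"rz": 0.125,"fingers": -0.15},
    {"x": 633.3,"y": -432,"z": 90.5,"rx": 0,"ry": 0,"rz": 0.125,"fingers": -0.15},
    {"x": 633.3,"y": -432,"z": 90.5,"rx": 0,"ry": 0,"rz": 0.125,"fingers": -0.15},
    {"x": 633.3,"y": -432,"z": 90.5,"rx": 0,"ry": 0,"rz": 0.125,"fingers": -0.15},
    {"x": 633.3,"y": -432,"z": 90.5,"rx": 0,"ry": 0,"rz": 0.125,"fingers": -0.15},
    {"x": 633.3,"y": -432,"z": 90.5,"rx": 0,"ry": 0,"rz": 0.125,"fingers": -0.15}
  ],
  "force": 20
}}

```text
time_s: 2.7
tool_pos: [0.6645, 0.0808, 0.1406]
tool_rot: [179.9, 0.0, 18.8]
force: [0.3, 0.3, -0.2]
grip_width: 0.0501
grasp_force: 0.0
```

```bash
python3 - <<'E'
from h import *
o=sensors.get_obs();print(o["time_s"],np.round(o["tool_pos"],4),np.round(o["tool_rot"],2),o["grip_width"],np.round(o["force"],2))
to((.6645,.0836,.037),yaw=19)
shot("scene","c4.png",(230,140,390,300),3.5)
E
```

```text
2.7 [0.6645 0.0808 0.1406] [179.9    0.    18.81] 0.05007147313199834 [ 0.27  0.29 -0.22]
shift mm [  0.9  -2.9 103.6]
rot [ 0.0018  0.     -0.0033]
```

View pics/c4.png

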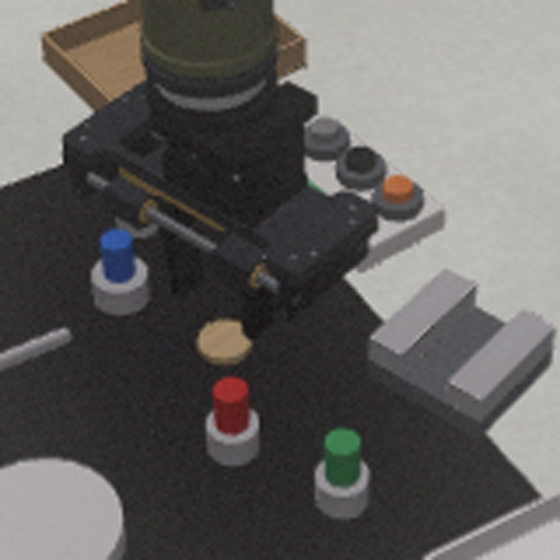

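The gripper hovers above and behind red in the picture, with nothing disturbed. I'll descend and grip.

Emit:
{"api": "drive_tool", "payload": {
  "moves": [
    {"x": 0,"y": 0,"z": 50,"rx": 0,"ry": 0,"rz": 0,"fingers": -0.15},
    {"x": 0,"y": 0,"z": 80,"rx": 0,"ry": 0,"rz": 0,"fingers": -0.15},
    {"x": 0,"y": 0,"z": 103,"rx": 0,"ry": 0,"rz": 0,"fingers": -0.15},
    {"x": 0,"y": 0,"z": 103,"rx": 0,"ry": 0,"rz": 0,"fingers": -0.15},
    {"x": 0,"y": 0,"z": 103,"rx": 0,"ry": 0,"rz": 0,"fingers": 0.2},
    {"x": 0,"y": 0,"z": 103,"rx": 0,"ry": 0,"rz": 0,"fingers": 0.6},
    {"x": 0,"y": 0,"z": 103,"rx": 0,"ry": 0,"rz": 0,"fingers": 0.9},
    {"x": 0,"y": 0,"z": 103,"rx": 0,"ry": 0,"rz": 0,"fingers": 0.9},
    {"x": 0,"y": 0,"z": 103,"rx": 0,"ry": 0,"rz": 0,"fingers": 0.9},
    {"x": 0,"y": 0,"z": 103,"rx": 0,"ry": 0,"rz": 0,"fingers": 0.9}
  ],
  "force": 25
}}

```text
time_s: 4.0
tool_pos: [0.6651, 0.0836, 0.0378]
tool_rot: [180.0, -0.1, 19.0]
force: [-0.2, -0.3, 4.8]
grip_width: 0.0235
grasp_force: 25.0
```

```bash
python3 - <<'E'
from h import *
o=sensors.get_obs();print(o["time_s"],np.round(o["tool_pos"],4),np.round(o["tool_rot"],2),o["grip_width"],np.round(o["force"],2),o["grasp_force"])
to((.6645,.0836,.145),(.4917,.1065,.145),(.4917,.1065,.085),yaw=19)
E
```

```text
4.0 [0.6651 0.0836 0.0378] [ 1.7997e+02 -7.0000e-02  1.9000e+01] 0.023484420291800527 [-0.24 -0.29  4.8 ] 24.986027288250625
shift mm [  -0.4   -0.2 -107.2]
shift mm [-156.4  -78.1 -107.4]
shift mm [-156.4  -78.1  -47.4]
rot [ 0.0006 -0.0012  0.0001]
```

Emit:
{"api": "drive_tool", "payload": {
  "moves": [
    {"x": 0,"y": 0,"z": -40,"rx": 0,"ry": 0,"rz": 0,"fingers": 0.9},
    {"x": 0,"y": 0,"z": -80,"rx": 0,"ry": 0,"rz": 0,"fingers": 0.9},
    {"x": -40,"y": -20,"z": -90,"rx": 0,"ry": 0,"rz": 0,"fingers": 0.9},
    {"x": -80,"y": -40,"z": -90,"rx": 0,"ry": 0,"rz": 0,"fingers": 0.9},
    {"x": -120,"y": -60,"z": -90,"rx": 0,"ry": 0,"rz": 0,"fingers": 0.9},
    {"x": -145,"y": -72,"z": -80,"rx": 0,"ry": 0,"rz": 0,"fingers": 0.9},
    {"x": -156.4,"y": -78.1,"z": -65,"rx": 0,"ry": 0,"rz": 0,"fingers": 0.9},
    {"x": -156.4,"y": -78.1,"z": -48,"rx": 0,"ry": 0,"rz": 0,"fingers": 0.9},
    {"x": -156.4,"y": -78.1,"z": -48,"rx": 0,"ry": 0,"rz": 0,"fingers": 0.9},
    {"x": -156.4,"y": -78.1,"z": -48,"rx": 0,"ry": 0,"rz": 0,"fingers": 0.9}
  ],
  "force": 25
}}

```text
time_s: 5.25
tool_pos: [0.4919, 0.1066, 0.085]
tool_rot: [-180.0, -0.0, 19.0]
force: [-0.4, 1.0, -1.7]
grip_width: 0.0231
grasp_force: 25.0
```

```bash
python3 - <<'E'
from h import *
o=sensors.get_obs();print(o["time_s"],np.round(o["tool_pos"],4),np.round(o["tool_rot"],2),o["grip_width"],np.round(o["force"],2),o["grasp_force"])
S=shot("scene","c5.png",(310,180,400,280),6)
to((.4917,.1065,.0778),(.4917,.1065,.0558),yaw=19)
E
```

```text
5.25 [0.4919 0.1066 0.085 ] [-1.7997e+02 -1.0000e-02  1.8990e+01] 0.02305856092921246 [-0.39  0.96 -1.69] 24.98860941734165
shift mm [-0.5  0.   7.5]
shift mm [-0.5  0.  29.5]
rot [-0.0004 -0.0008 -0.0001]
```

View pics/c5.png

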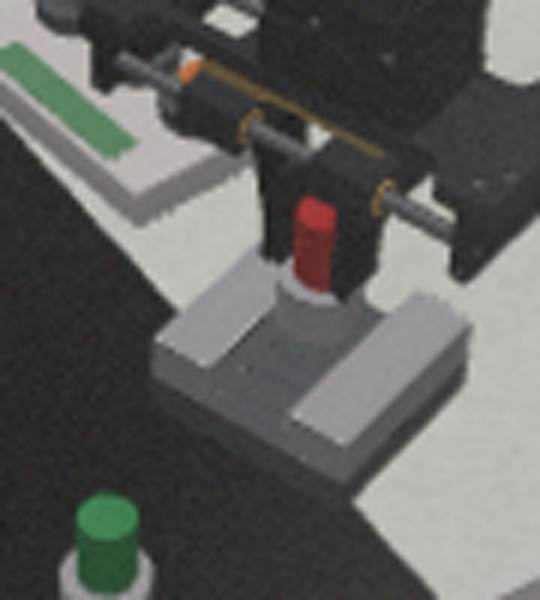

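The die hangs centred over the slot, with the foot at (318,305) in the crop. I'll lower it gently.

Emit:
{"api": "drive_tool", "payload": {
  "moves": [
    {"x": 0,"y": 0,"z": 3,"rx": 0,"ry": 0,"rz": 0,"fingers": 0.9},
    {"x": 0,"y": 0,"z": 5,"rx": 0,"ry": 0,"rz": 0,"fingers": 0.9},
    {"x": 0,"y": 0,"z": 7,"rx": 0,"ry": 0,"rz": 0,"fingers": 0.9},
    {"x": 0,"y": 0,"z": 8,"rx": 0,"ry": 0,"rz": 0,"fingers": 0.9},
    {"x": 0,"y": 0,"z": 9,"rx": 0,"ry": 0,"rz": 0,"fingers": 0.9},
    {"x": 0,"y": 0,"z": 10,"rx": 0,"ry": 0,"rz": 0,"fingers": 0.9},
    {"x": 0,"y": 0,"z": 10,"rx": 0,"ry": 0,"rz": 0,"fingers": 0.9}
  ],
  "force": 25
}}

```text
time_s: 6.18
tool_pos: [0.4911, 0.1065, 0.075]
tool_rot: [180.0, 0.0, 19.0]
force: [0.9, 1.2, -1.6]
grip_width: 0.0234
grasp_force: 25.0
```

Emit:
{"api": "drive_tool", "payload": {
  "moves": [
    {"x": 0,"y": 0,"z": 4,"rx": 0,"ry": 0,"rz": 0,"fingers": 0.9},
    {"x": 0,"y": 0,"z": 8,"rx": 0,"ry": 0,"rz": 0,"fingers": 0.9},
    {"x": 0,"y": 0,"z": 12,"rx": 0,"ry": 0,"rz": 0,"fingers": 0.9},
    {"x": 0,"y": 0,"z": 15,"rx": 0,"ry": 0,"rz": 0,"fingers": 0.9},
    {"x": 0,"y": 0,"z": 17,"rx": 0,"ry": 0,"rz": 0,"fingers": 0.9},
    {"x": 0,"y": 0,"z": 19,"rx": 0,"ry": 0,"rz": 0,"fingers": 0.9},
    {"x": 0,"y": 0,"z": 19.5,"rx": 0,"ry": 0,"rz": 0,"fingers": 0.9},
    {"x": 0,"y": 0,"z": 19.5,"rx": 0,"ry": 0,"rz": 0,"fingers": 0.9}
  ],
  "force": 25
}}

```text
time_s: 7.18
tool_pos: [0.4913, 0.1066, 0.0558]
tool_rot: [180.0, -0.0, 19.0]
force: [-1.5, -0.3, 0.8]
grip_width: 0.0232
grasp_force: 25.0
```

```bash
python3 - <<'E'
from h import *
o=sensors.get_obs();print(np.round(o["tool_pos"],4),np.round(o["tool_rot"],2),np.round(o["force"],2),np.round(o["wrist_torque"],2))
caps(("yellow","green","blue"))
to((.4917,.1065,.14),(.526,.31,.14),(.566,.324,.14),(.566,.324,.044),yaw=19)
E
```

```text
[0.4913 0.1066 0.0558] [ 1.7999e+02 -1.0000e-02  1.9010e+01] [-1.55 -0.3   0.78] [0.01 0.2  0.02]
yellow [ 0.6153 -0.1538] res px [-0.1  0.9 -0.8  0.5] [([349.0, 154.0], 101), ([268.0, 191.0], 118)] [98, 128]
green [0.6228 0.1579] res px [-0.  0.] [None, ([327.0, 270.0], 140)] [106, 170]
blue [ 0.6631 -0.0881] res px [ 0.   0.7 -0.5  0.5] [([324.0, 136.0], 88), ([263.0, 212.0], 128)] [100, 140]
shift mm [  0.3   0.2 -84.2]
shift mm [  99.  -181.1  -84.2]
shift mm [ 141.4 -181.3  -84.2]
shift mm [ 141.4 -181.3   11.8]
rot [ 0.0003 -0.0003  0.0001]
```

Red goes down to the floor, so it passes and goes to the white tray.

Emit:
{"api": "drive_tool", "payload": {
  "moves": [
    {"x": 0,"y": 0,"z": -20,"rx": 0,"ry": 0,"rz": 0,"fingers": 0.9},
    {"x": 0,"y": 0,"z": -50,"rx": 0,"ry": 0,"rz": 0,"fingers": 0.9},
    {"x": 30,"y": -34,"z": -80,"rx": 0,"ry": 0,"rz": 0,"fingers": 0.9},
    {"x": 60,"y": -70,"z": -84,"rx": 0,"ry": 0,"rz": 0,"fingers": 0.9},
    {"x": 90,"y": -105,"z": -84,"rx": 0,"ry": 0,"rz": 0,"fingers": 0.9},
    {"x": 120,"y": -140,"z": -84,"rx": 0,"ry": 0,"rz": 0,"fingers": 0.9},
    {"x": 142,"y": -166,"z": -70,"rx": 0,"ry": 0,"rz": 0,"fingers": 0.9},
    {"x": 142,"y": -166,"z": -35,"rx": 0,"ry": 0,"rz": 0,"fingers": 0.9},
    {"x": 142,"y": -166,"z": -5,"rx": 0,"ry": 0,"rz": 0,"fingers": 0.9},
    {"x": 142,"y": -166,"z": 9,"rx": 0,"ry": 0,"rz": 0,"fingers": 0.9},
    {"x": 142,"y": -166,"z": 13,"rx": 0,"ry": 0,"rz": 0,"fingers": 0.9},
    {"x": 142,"y": -166,"z": 13,"rx": 0,"ry": 0,"rz": 0,"fingers": 0.9},
    {"x": 142,"y": -166,"z": 13,"rx": 0,"ry": 0,"rz": 0,"fingers": 0.9}
  ],
  "force": 25
}}

```text
time_s: 8.9
tool_pos: [0.5724, 0.3103, 0.0439]
tool_rot: [-180.0, -0.2, 19.0]
force: [1.4, 0.7, -2.1]
grip_width: 0.0234
grasp_force: 25.0
```

Emit:
{"api": "drive_tool", "payload": {
  "moves": [
    {"x": 0,"y": 0,"z": 0,"rx": 0,"ry": 0,"rz": 0,"fingers": 0.2},
    {"x": 0,"y": 0,"z": 0,"rx": 0,"ry": 0,"rz": 0,"fingers": -0.15},
    {"x": 0,"y": 0,"z": 0,"rx": 0,"ry": 0,"rz": 0,"fingers": -0.15},
    {"x": 0,"y": 0,"z": -30,"rx": 0,"ry": 0,"rz": 0,"fingers": -0.15},
    {"x": 0,"y": 0,"z": -80,"rx": 0,"ry": 0,"rz": 0,"fingers": -0.15},
    {"x": 0,"y": 0,"z": -120,"rx": 0,"ry": 0,"rz": 0,"fingers": -0.15},
    {"x": 0,"y": 0,"z": -120,"rx": 0,"ry": 0,"rz": 0,"fingers": -0.15},
    {"x": 0,"y": 0,"z": -120,"rx": 0,"ry": 0,"rz": 0,"fingers": -0.15}
  ]
}}

```text
time_s: 9.9
tool_pos: [0.5711, 0.3094, 0.162]
tool_rot: [180.0, 0.0, 19.0]
force: [0.6, -0.2, -1.2]
grip_width: 0.0502
grasp_force: 0.0
```

```bash
python3 - <<'E'
from h import *
o=sensors.get_obs();print(o["time_s"],np.round(o["tool_pos"],4),np.round(o["tool_rot"],2),np.round(o["force"],2))
c=caps(("yellow","green","blue"))
to((*c["yellow"],.14),(*c["yellow"],.0375),yaw=19)
E
```

```text
9.9 [0.5711 0.3094 0.162 ] [1.7997e+02 4.0000e-02 1.9010e+01] [ 0.57 -0.18 -1.18]
yellow [ 0.6154 -0.1537] res px [-0.2  0.8 -0.8  0.4] [([349.0, 154.0], 101), ([268.0, 192.0], 119)] [98, 128]
green [0.6255 0.1605] res px [ 0.6  1.  -0.4  1.2] [([228.0, 147.0], 87), ([327.0, 270.0], 141)] [106, 171]
blue [ 0.663 -0.088] res px [ 0.1  0.7 -0.5  0.6] [([324.0, 136.0], 88), ([263.0, 212.0], 126)] [100, 140]
shift mm [-108.3  452.1   21.4]
shift mm [-108.1  452.1  123.9]
rot [0.0006 0.0027 0.0002]
```

Emit:
{"api": "drive_tool", "payload": {
  "moves": [
    {"x": -12,"y": 50,"z": 0,"rx": 0,"ry": 0,"rz": 0,"fingers": -0.15},
    {"x": -24,"y": 100,"z": 0,"rx": 0,"ry": 0,"rz": 0,"fingers": -0.15},
    {"x": -36,"y": 150,"z": 0,"rx": 0,"ry": 0,"rz": 0,"fingers": -0.15},
    {"x": -48,"y": 200,"z": 0,"rx": 0,"ry": 0,"rz": 0,"fingers": -0.15},
    {"x": -60,"y": 250,"z": 0,"rx": 0,"ry": 0,"rz": 0,"fingers": -0.15},
    {"x": -72,"y": 300,"z": 0,"rx": 0,"ry": 0,"rz": 0,"fingers": -0.15},
    {"x": -84,"y": 350,"z": 0,"rx": 0,"ry": 0,"rz": 0,"fingers": -0.15},
    {"x": -96,"y": 400,"z": 0,"rx": 0,"ry": 0,"rz": 0,"fingers": -0.15},
    {"x": -108,"y": 440,"z": 20,"rx": 0,"ry": 0,"rz": 0,"fingers": -0.15},
    {"x": -108,"y": 452,"z": 40,"rx": 0,"ry": 0,"rz": 0,"fingers": -0.15},
    {"x": -108,"y": 452,"z": 60,"rx": 0,"ry": 0,"rz": 0,"fingers": -0.15},
    {"x": -108,"y": 452,"z": 60,"rx": 0,"ry": 0,"rz": 0,"fingers": -0.15}
  ]
}}

```text
time_s: 11.5
tool_pos: [0.6149, -0.1496, 0.0997]
tool_rot: [-179.8, 0.2, 19.2]
force: [-0.2, 0.1, -0.5]
grip_width: 0.0501
grasp_force: 0.0
```

```bash
python3 - <<'E'
from h import *
o=sensors.get_obs();print(o["time_s"],np.round(o["tool_pos"],4),np.round(o["tool_rot"],2),np.round(o["force"],2))
to((.6154,-.1537,.0375),yaw=19)
E
```

```text
11.5 [ 0.6149 -0.1496  0.0997] [-179.76    0.21   19.2 ] [-0.23  0.15 -0.52]
shift mm [-0.6  4.3 62.2]
rot [-0.0042  0.0036  0.0034]
```

Emit:
{"api": "drive_tool", "payload": {
  "moves": [
    {"x": 0,"y": 0,"z": 0,"rx": 0,"ry": 0,"rz": 0,"fingers": -0.15},
    {"x": 0,"y": 0,"z": 30,"rx": 0,"ry": 0,"rz": 0,"fingers": -0.15},
    {"x": 0,"y": 0,"z": 55,"rx": 0,"ry": 0,"rz": 0,"fingers": -0.15},
    {"x": 0,"y": 0,"z": 63,"rx": 0,"ry": 0,"rz": 0,"fingers": -0.15},
    {"x": 0,"y": 0,"z": 63,"rx": 0,"ry": 0,"rz": 0,"fingers": 0.2},
    {"x": 0,"y": 0,"z": 63,"rx": 0,"ry": 0,"rz": 0,"fingers": 0.6},
    {"x": 0,"y": 0,"z": 63,"rx": 0,"ry": 0,"rz": 0,"fingers": 0.9},
    {"x": 0,"y": 0,"z": 63,"rx": 0,"ry": 0,"rz": 0,"fingers": 0.9},
    {"x": 0,"y": 0,"z": 63,"rx": 0,"ry": 0,"rz": 0,"fingers": 0.9},
    {"x": 0,"y": 0,"z": 63,"rx": 0,"ry": 0,"rz": 0,"fingers": 0.9}
  ],
  "force": 25
}}

```text
time_s: 12.75
tool_pos: [0.6171, -0.1528, 0.0405]
tool_rot: [180.0, -0.1, 19.0]
force: [-1.1, 0.5, 6.9]
grip_width: 0.0234
grasp_force: 25.0
```

```bash
python3 - <<'E'
from h import *
o=sensors.get_obs();print(o["time_s"],np.round(o["tool_pos"],4),np.round(o["tool_rot"],2),np.round(o["force"],2))
to((.4914,.1065,.145),(.4914,.1065,.085),yaw=19)
E
```

```text
12.75 [ 0.6171 -0.1528  0.0405] [ 1.7995e+02 -6.0000e-02  1.9010e+01] [-1.13  0.55  6.94]
shift mm [ -34.3 -286.  -104.8]
shift mm [ -34.3 -286.   -44.8]
rot [ 0.0008 -0.0011  0.0002]
```

Emit:
{"api": "drive_tool", "payload": {
  "moves": [
    {"x": 0,"y": 0,"z": -40,"rx": 0,"ry": 0,"rz": 0,"fingers": 0.9},
    {"x": 0,"y": 0,"z": -80,"rx": 0,"ry": 0,"rz": 0,"fingers": 0.9},
    {"x": -6,"y": -45,"z": -90,"rx": 0,"ry": 0,"rz": 0,"fingers": 0.9},
    {"x": -12,"y": -95,"z": -90,"rx": 0,"ry": 0,"rz": 0,"fingers": 0.9},
    {"x": -18,"y": -145,"z": -90,"rx": 0,"ry": 0,"rz": 0,"fingers": 0.9},
    {"x": -24,"y": -195,"z": -90,"rx": 0,"ry": 0,"rz": 0,"fingers": 0.9},
    {"x": -30,"y": -240,"z": -90,"rx": 0,"ry": 0,"rz": 0,"fingers": 0.9},
    {"x": -34,"y": -275,"z": -80,"rx": 0,"ry": 0,"rz": 0,"fingers": 0.9},
    {"x": -34.3,"y": -286,"z": -65,"rx": 0,"ry": 0,"rz": 0,"fingers": 0.9},
    {"x": -34.3,"y": -286,"z": -48,"rx": 0,"ry": 0,"rz": 0,"fingers": 0.9},
    {"x": -34.3,"y": -286,"z": -48,"rx": 0,"ry": 0,"rz": 0,"fingers": 0.9},
    {"x": -34.3,"y": -286,"z": -48,"rx": 0,"ry": 0,"rz": 0,"fingers": 0.9}
  ],
  "force": 25
}}

```text
time_s: 14.25
tool_pos: [0.4915, 0.1052, 0.0873]
tool_rot: [-180.0, 0.0, 18.9]
force: [0.3, 0.1, -1.6]
grip_width: 0.0237
grasp_force: 25.0
```

```bash
python3 - <<'E'
from h import *
o=sensors.get_obs();print(o["time_s"],np.round(o["tool_pos"],4),np.round(o["tool_rot"],2),np.round(o["force"],2))
to((.4914,.1065,.085),yaw=19)
S=shot("scene","c6.png",(310,180,400,280),6)
E
```

```text
14.25 [0.4915 0.1052 0.0873] [-1.7999e+02  2.0000e-02  1.8890e+01] [ 0.28  0.12 -1.56]
shift mm [ 0.3 -1.2  2.3]
rot [-0.0001  0.0003 -0.002 ]
```

View pics/c6.png

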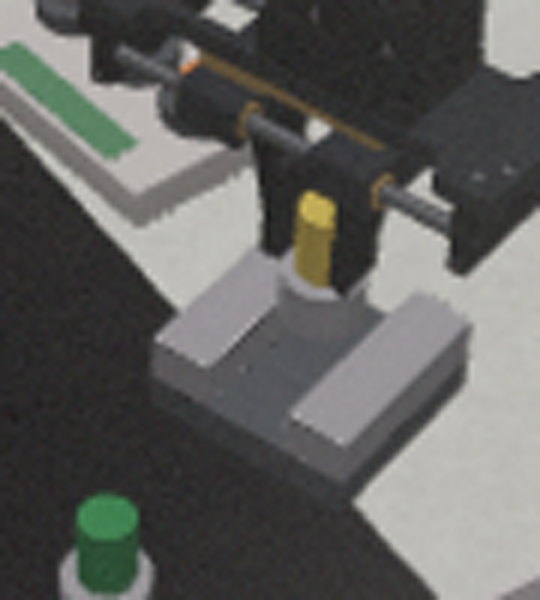

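Yellow is held upright over the slot, with the foot at (318,300). I'll let it settle and lower a little.

Emit:
{"api": "drive_tool", "payload": {
  "moves": [
    {"x": 0,"y": 0,"z": 0,"rx": 0,"ry": 0,"rz": 0,"fingers": 0.9},
    {"x": 0,"y": 0,"z": 0,"rx": 0,"ry": 0,"rz": 0,"fingers": 0.9},
    {"x": 0,"y": 0,"z": 0,"rx": 0,"ry": 0,"rz": 0,"fingers": 0.9}
  ]
}}

```text
time_s: 14.68
tool_pos: [0.4911, 0.1064, 0.0877]
tool_rot: [180.0, -0.0, 19.0]
force: [0.2, -0.5, -1.8]
grip_width: 0.023
grasp_force: 25.0
```

Emit:
{"api": "drive_tool", "payload": {
  "moves": [
    {"x": 0,"y": 0,"z": 3,"rx": 0,"ry": 0,"rz": 0,"fingers": 0.9},
    {"x": 0,"y": 0,"z": 5,"rx": 0,"ry": 0,"rz": 0,"fingers": 0.9},
    {"x": 0,"y": 0,"z": 7,"rx": 0,"ry": 0,"rz": 0,"fingers": 0.9},
    {"x": 0,"y": 0,"z": 8,"rx": 0,"ry": 0,"rz": 0,"fingers": 0.9},
    {"x": 0,"y": 0,"z": 9,"rx": 0,"ry": 0,"rz": 0,"fingers": 0.9},
    {"x": 0,"y": 0,"z": 10,"rx": 0,"ry": 0,"rz": 0,"fingers": 0.9},
    {"x": 0,"y": 0,"z": 10.5,"rx": 0,"ry": 0,"rz": 0,"fingers": 0.9},
    {"x": 0,"y": 0,"z": 10.5,"rx": 0,"ry": 0,"rz": 0,"fingers": 0.9}
  ]
}}

```text
time_s: 15.68
tool_pos: [0.4909, 0.1064, 0.077]
tool_rot: [180.0, 0.0, 19.0]
force: [-0.4, -0.5, -2.2]
grip_width: 0.0235
grasp_force: 25.0
```

Emit:
{"api": "drive_tool", "payload": {
  "moves": [
    {"x": 0,"y": 0,"z": 4,"rx": 0,"ry": 0,"rz": 0,"fingers": 0.9},
    {"x": 0,"y": 0,"z": 8,"rx": 0,"ry": 0,"rz": 0,"fingers": 0.9},
    {"x": 0,"y": 0,"z": 12,"rx": 0,"ry": 0,"rz": 0,"fingers": 0.9},
    {"x": 0,"y": 0,"z": 15,"rx": 0,"ry": 0,"rz": 0,"fingers": 0.9},
    {"x": 0,"y": 0,"z": 17,"rx": 0,"ry": 0,"rz": 0,"fingers": 0.9},
    {"x": 0,"y": 0,"z": 18.5,"rx": 0,"ry": 0,"rz": 0,"fingers": 0.9},
    {"x": 0,"y": 0,"z": 19,"rx": 0,"ry": 0,"rz": 0,"fingers": 0.9},
    {"x": 0,"y": 0,"z": 19,"rx": 0,"ry": 0,"rz": 0,"fingers": 0.9}
  ]
}}

```text
time_s: 16.68
tool_pos: [0.491, 0.1065, 0.0584]
tool_rot: [180.0, -0.0, 19.0]
force: [-0.9, -0.5, 4.3]
grip_width: 0.0232
grasp_force: 25.0
```

```bash
python3 - <<'E'
from h import *
o=sensors.get_obs();print(np.round(o["tool_pos"],4),np.round(o["tool_rot"],2),np.round(o["force"],2))
caps(("red","green","blue"),dict(red=(.572,.31)))
to((.522,.31,.14),(.522,.31,.0445),yaw=19)
E
```

```text
[0.491  0.1065 0.0584] [ 1.7998e+02 -1.0000e-02  1.9020e+01] [-0.86 -0.52  4.26]
red [0.5711 0.3132] res px [3.  1.4 0.5 2.9] [([166.0, 165.0], 29), ([387.0, 305.0], 157)] [116, 195]
green [0.6229 0.158 ] res px [0. 0.] [None, ([327.0, 270.0], 141)] [106, 170]
blue [ 0.6631 -0.088 ] res px [ 0.1  0.8 -0.6  0.6] [([324.0, 136.0], 88), ([263.0, 212.0], 127)] [100, 140]
shift mm [  95.6 -182.3  -81.6]
shift mm [  95.6 -182.3   13.9]
rot [ 0.0003 -0.0002  0.0002]
```

Yellow passes too.

Emit:
{"api": "drive_tool", "payload": {
  "moves": [
    {"x": 0,"y": 0,"z": -20,"rx": 0,"ry": 0,"rz": 0,"fingers": 0.9},
    {"x": 0,"y": 0,"z": -50,"rx": 0,"ry": 0,"rz": 0,"fingers": 0.9},
    {"x": 16,"y": -30,"z": -78,"rx": 0,"ry": 0,"rz": 0,"fingers": 0.9},
    {"x": 40,"y": -75,"z": -81,"rx": 0,"ry": 0,"rz": 0,"fingers": 0.9},
    {"x": 62,"y": -120,"z": -81,"rx": 0,"ry": 0,"rz": 0,"fingers": 0.9},
    {"x": 84,"y": -160,"z": -81,"rx": 0,"ry": 0,"rz": 0,"fingers": 0.9},
    {"x": 95.6,"y": -182,"z": -70,"rx": 0,"ry": 0,"rz": 0,"fingers": 0.9},
    {"x": 95.6,"y": -182,"z": -35,"rx": 0,"ry": 0,"rz": 0,"fingers": 0.9},
    {"x": 95.6,"y": -182,"z": -5,"rx": 0,"ry": 0,"rz": 0,"fingers": 0.9},
    {"x": 95.6,"y": -182,"z": 10,"rx": 0,"ry": 0,"rz": 0,"fingers": 0.9},
    {"x": 95.6,"y": -182,"z": 14.5,"rx": 0,"ry": 0,"rz": 0,"fingers": 0.9},
    {"x": 95.6,"y": -182,"z": 14.5,"rx": 0,"ry": 0,"rz": 0,"fingers": 0.9},
    {"x": 95.6,"y": -182,"z": 14.5,"rx": 0,"ry": 0,"rz": 0,"fingers": 0.9}
  ]
}}

```text
time_s: 18.4
tool_pos: [0.5227, 0.3101, 0.0443]
tool_rot: [-180.0, -0.1, 19.0]
force: [-1.1, 0.4, -0.4]
grip_width: 0.0232
grasp_force: 25.0
```

Emit:
{"api": "drive_tool", "payload": {
  "moves": [
    {"x": 0,"y": 0,"z": 0,"rx": 0,"ry": 0,"rz": 0,"fingers": 0.2},
    {"x": 0,"y": 0,"z": 0,"rx": 0,"ry": 0,"rz": 0,"fingers": -0.15},
    {"x": 0,"y": 0,"z": 0,"rx": 0,"ry": 0,"rz": 0,"fingers": -0.15},
    {"x": 0,"y": 0,"z": -30,"rx": 0,"ry": 0,"rz": 0,"fingers": -0.15},
    {"x": 0,"y": 0,"z": -80,"rx": 0,"ry": 0,"rz": 0,"fingers": -0.15},
    {"x": 0,"y": 0,"z": -120,"rx": 0,"ry": 0,"rz": 0,"fingers": -0.15},
    {"x": 0,"y": 0,"z": -120,"rx": 0,"ry": 0,"rz": 0,"fingers": -0.15},
    {"x": 0,"y": 0,"z": -120,"rx": 0,"ry": 0,"rz": 0,"fingers": -0.15}
  ]
}}

```text
time_s: 19.4
tool_pos: [0.5217, 0.3093, 0.1629]
tool_rot: [180.0, 0.0, 19.0]
force: [-0.2, -0.8, -0.0]
grip_width: 0.0497
grasp_force: 0.0
```

```bash
python3 - <<'E'
from h import *
o=sensors.get_obs();print(o["time_s"],np.round(o["tool_pos"],4),np.round(o["tool_rot"],2),np.round(o["force"],2))
c=caps(("green","blue"))
to((*c["green"],.10),(*c["green"],.0375),yaw=19)
E
```

```text
19.4 [0.5217 0.3093 0.1629] [1.7997e+02 4.0000e-02 1.9010e+01] [-0.24 -0.75 -0.04]
green [0.6255 0.1604] res px [ 0.6  1.  -0.4  1.2] [([228.0, 147.0], 89), ([327.0, 270.0], 139)] [106, 171]
blue [ 0.663  -0.0881] res px [ 0.1  0.8 -0.6  0.6] [([324.0, 136.0], 87), ([263.0, 212.0], 127)] [100, 139]
shift mm [ 50.3 174.3  61.9]
shift mm [ 50.5 174.3 124.4]
rot [0.0006 0.0026 0.0001]
```

Emit:
{"api": "drive_tool", "payload": {
  "moves": [
    {"x": 14,"y": 50,"z": 0,"rx": 0,"ry": 0,"rz": 0,"fingers": -0.15},
    {"x": 28,"y": 100,"z": 0,"rx": 0,"ry": 0,"rz": 0,"fingers": -0.15},
    {"x": 44,"y": 150,"z": 20,"rx": 0,"ry": 0,"rz": 0,"fingers": -0.15},
    {"x": 50,"y": 174,"z": 50,"rx": 0,"ry": 0,"rz": 0,"fingers": -0.15},
    {"x": 50,"y": 174,"z": 60,"rx": 0,"ry": 0,"rz": 0,"fingers": -0.15},
    {"x": 50,"y": 174,"z": 60,"rx": 0,"ry": 0,"rz": 0,"fingers": -0.15},
    {"x": 50,"y": 174,"z": 60,"rx": 0,"ry": 0,"rz": 0,"fingers": -0.15},
    {"x": 50,"y": 174,"z": 95,"rx": 0,"ry": 0,"rz": 0,"fingers": -0.15},
    {"x": 50,"y": 174,"z": 117,"rx": 0,"ry": 0,"rz": 0,"fingers": -0.15},
    {"x": 50,"y": 174,"z": 124,"rx": 0,"ry": 0,"rz": 0,"fingers": -0.15},
    {"x": 50,"y": 174,"z": 124,"rx": 0,"ry": 0,"rz": 0,"fingers": -0.15}
  ]
}}

```text
time_s: 20.88
tool_pos: [0.6259, 0.1618, 0.0396]
tool_rot: [-180.0, 0.0, 19.0]
force: [-0.2, 0.9, 0.1]
grip_width: 0.0496
grasp_force: 0.0
```

Emit:
{"api": "drive_tool", "payload": {
  "moves": [
    {"x": 0,"y": 0,"z": 0,"rx": 0,"ry": 0,"rz": 0,"fingers": -0.15},
    {"x": 0,"y": 0,"z": 0,"rx": 0,"ry": 0,"rz": 0,"fingers": 0.2},
    {"x": 0,"y": 0,"z": 0,"rx": 0,"ry": 0,"rz": 0,"fingers": 0.6},
    {"x": 0,"y": 0,"z": 0,"rx": 0,"ry": 0,"rz": 0,"fingers": 0.9},
    {"x": 0,"y": 0,"z": 0,"rx": 0,"ry": 0,"rz": 0,"fingers": 0.9},
    {"x": 0,"y": 0,"z": 0,"rx": 0,"ry": 0,"rz": 0,"fingers": 0.9}
  ],
  "force": 25
}}

```text
time_s: 21.62
tool_pos: [0.6262, 0.1611, 0.0397]
tool_rot: [180.0, -0.0, 19.0]
force: [0.9, 0.3, 1.0]
grip_width: 0.0235
grasp_force: 24.9
```

```bash
python3 - <<'E'
from h import *
o=sensors.get_obs();print(o["time_s"],np.round(o["tool_pos"],4),np.round(o["tool_rot"],2),np.round(o["force"],2),o["grip_width"])
to((.4914,.1065,.145),(.4914,.1065,.085),yaw=19)
E
```

```text
21.625 [0.6262 0.1611 0.0397] [ 1.7997e+02 -1.0000e-02  1.9000e+01] [0.91 0.27 0.98] 0.023525879876347838
shift mm [-145.2    7.8 -105.4]
shift mm [-145.2    7.8  -45.4]
rot [ 0.0005 -0.0002  0.    ]
```

Emit:
{"api": "drive_tool", "payload": {
  "moves": [
    {"x": 0,"y": 0,"z": -40,"rx": 0,"ry": 0,"rz": 0,"fingers": 0.9},
    {"x": 0,"y": 0,"z": -80,"rx": 0,"ry": 0,"rz": 0,"fingers": 0.9},
    {"x": -40,"y": 2,"z": -90,"rx": 0,"ry": 0,"rz": 0,"fingers": 0.9},
    {"x": -80,"y": 4,"z": -90,"rx": 0,"ry": 0,"rz": 0,"fingers": 0.9},
    {"x": -120,"y": 6,"z": -90,"rx": 0,"ry": 0,"rz": 0,"fingers": 0.9},
    {"x": -145.2,"y": 7.8,"z": -70,"rx": 0,"ry": 0,"rz": 0,"fingers": 0.9},
    {"x": -145.2,"y": 7.8,"z": -48,"rx": 0,"ry": 0,"rz": 0,"fingers": 0.9},
    {"x": -145.2,"y": 7.8,"z": -48,"rx": 0,"ry": 0,"rz": 0,"fingers": 0.9},
    {"x": -145.2,"y": 7.8,"z": -48,"rx": 0,"ry": 0,"rz": 0,"fingers": 0.9},
    {"x": -145.2,"y": 7.8,"z": -48,"rx": 0,"ry": 0,"rz": 0,"fingers": 0.9},
    {"x": -145.2,"y": 7.8,"z": -48,"rx": 0,"ry": 0,"rz": 0,"fingers": 0.9}
  ]
}}

```text
time_s: 23.0
tool_pos: [0.4918, 0.107, 0.0881]
tool_rot: [180.0, -0.1, 19.0]
force: [-0.2, 0.1, -1.9]
grip_width: 0.0233
grasp_force: 24.9
```

Emit:
{"api": "drive_tool", "payload": {
  "moves": [
    {"x": -0.5,"y": 0.4,"z": 3,"rx": 0,"ry": 0,"rz": 0,"fingers": 0.9},
    {"x": -0.5,"y": 0.4,"z": 5,"rx": 0,"ry": 0,"rz": 0,"fingers": 0.9},
    {"x": -0.5,"y": 0.4,"z": 7,"rx": 0,"ry": 0,"rz": 0,"fingers": 0.9},
    {"x": -0.5,"y": 0.4,"z": 8,"rx": 0,"ry": 0,"rz": 0,"fingers": 0.9},
    {"x": -0.5,"y": 0.4,"z": 9,"rx": 0,"ry": 0,"rz": 0,"fingers": 0.9},
    {"x": -0.5,"y": 0.4,"z": 10,"rx": 0,"ry": 0,"rz": 0,"fingers": 0.9},
    {"x": -0.5,"y": 0.4,"z": 11,"rx": 0,"ry": 0,"rz": 0,"fingers": 0.9},
    {"x": -0.5,"y": 0.4,"z": 11,"rx": 0,"ry": 0,"rz": 0,"fingers": 0.9}
  ]
}}

```text
time_s: 24.0
tool_pos: [0.4908, 0.1062, 0.0764]
tool_rot: [180.0, 0.0, 19.0]
force: [-0.4, -0.2, -1.6]
grip_width: 0.0233
grasp_force: 24.9
```

Emit:
{"api": "drive_tool", "payload": {
  "moves": [
    {"x": 0,"y": 0,"z": 4,"rx": 0,"ry": 0,"rz": 0,"fingers": 0.9},
    {"x": 0,"y": 0,"z": 8,"rx": 0,"ry": 0,"rz": 0,"fingers": 0.9},
    {"x": 0,"y": 0,"z": 12,"rx": 0,"ry": 0,"rz": 0,"fingers": 0.9},
    {"x": 0,"y": 0,"z": 15,"rx": 0,"ry": 0,"rz": 0,"fingers": 0.9},
    {"x": 0,"y": 0,"z": 17,"rx": 0,"ry": 0,"rz": 0,"fingers": 0.9},
    {"x": 0,"y": 0,"z": 18.5,"rx": 0,"ry": 0,"rz": 0,"fingers": 0.9},
    {"x": 0,"y": 0,"z": 19.3,"rx": 0,"ry": 0,"rz": 0,"fingers": 0.9},
    {"x": 0,"y": 0,"z": 19.3,"rx": 0,"ry": 0,"rz": 0,"fingers": 0.9}
  ]
}}

```text
time_s: 25.0
tool_pos: [0.491, 0.1062, 0.0576]
tool_rot: [180.0, -0.0, 19.0]
force: [-1.6, -0.4, 1.2]
grip_width: 0.0233
grasp_force: 24.9
```

```bash
python3 - <<'E'
from h import *
o=sensors.get_obs();print(np.round(o["tool_pos"],4),np.round(o["tool_rot"],2),np.round(o["force"],2))
to((.472,.31,.14),(.472,.31,.0437),yaw=19)
E
```

```text
[0.491  0.1062 0.0576] [ 1.7998e+02 -1.0000e-02  1.9010e+01] [-1.57 -0.41  1.25]
shift mm [  48.4 -198.8  -82.5]
shift mm [  48.4 -198.9   13.8]
rot [ 0.0003 -0.0002  0.0002]
```

Green passes as well.

Emit:
{"api": "drive_tool", "payload": {
  "moves": [
    {"x": 0,"y": 0,"z": -20,"rx": 0,"ry": 0,"rz": 0,"fingers": 0.9},
    {"x": 0,"y": 0,"z": -50,"rx": 0,"ry": 0,"rz": 0,"fingers": 0.9},
    {"x": 8,"y": -30,"z": -80,"rx": 0,"ry": 0,"rz": 0,"fingers": 0.9},
    {"x": 20,"y": -80,"z": -82,"rx": 0,"ry": 0,"rz": 0,"fingers": 0.9},
    {"x": 32,"y": -130,"z": -82,"rx": 0,"ry": 0,"rz": 0,"fingers": 0.9},
    {"x": 42,"y": -175,"z": -82,"rx": 0,"ry": 0,"rz": 0,"fingers": 0.9},
    {"x": 49,"y": -199,"z": -70,"rx": 0,"ry": 0,"rz": 0,"fingers": 0.9},
    {"x": 49,"y": -199,"z": -35,"rx": 0,"ry": 0,"rz": 0,"fingers": 0.9},
    {"x": 49,"y": -199,"z": -5,"rx": 0,"ry": 0,"rz": 0,"fingers": 0.9},
    {"x": 49,"y": -199,"z": 10,"rx": 0,"ry": 0,"rz": 0,"fingers": 0.9},
    {"x": 49,"y": -199,"z": 14.3,"rx": 0,"ry": 0,"rz": 0,"fingers": 0.9},
    {"x": 49,"y": -199,"z": 14.3,"rx": 0,"ry": 0,"rz": 0,"fingers": 0.9},
    {"x": 49,"y": -199,"z": 14.3,"rx": 0,"ry": 0,"rz": 0,"fingers": 0.9}
  ]
}}

```text
time_s: 26.62
tool_pos: [0.4731, 0.3107, 0.0437]
tool_rot: [-180.0, -0.1, 19.0]
force: [0.1, -0.1, -2.0]
grip_width: 0.023
grasp_force: 24.9
```

Emit:
{"api": "drive_tool", "payload": {
  "moves": [
    {"x": 0,"y": 0,"z": 0,"rx": 0,"ry": 0,"rz": 0,"fingers": 0.2},
    {"x": 0,"y": 0,"z": 0,"rx": 0,"ry": 0,"rz": 0,"fingers": -0.15},
    {"x": 0,"y": 0,"z": 0,"rx": 0,"ry": 0,"rz": 0,"fingers": -0.15},
    {"x": 0,"y": 0,"z": -30,"rx": 0,"ry": 0,"rz": 0,"fingers": -0.15},
    {"x": 0,"y": 0,"z": -80,"rx": 0,"ry": 0,"rz": 0,"fingers": -0.15},
    {"x": 0,"y": 0,"z": -120,"rx": 0,"ry": 0,"rz": 0,"fingers": -0.15},
    {"x": 0,"y": 0,"z": -120,"rx": 0,"ry": 0,"rz": 0,"fingers": -0.15},
    {"x": 0,"y": 0,"z": -120,"rx": 0,"ry": 0,"rz": 0,"fingers": -0.15}
  ]
}}

```text
time_s: 27.62
tool_pos: [0.4721, 0.31, 0.1624]
tool_rot: [180.0, 0.0, 19.0]
force: [-0.4, -0.9, 0.2]
grip_width: 0.0503
grasp_force: 0.0
```

```bash
python3 - <<'E'
from h import *
o=sensors.get_obs();print(o["time_s"],np.round(o["tool_pos"],4),np.round(o["tool_rot"],2),np.round(o["force"],2))
c=caps(("blue",))
to((*c["blue"],.14),(*c["blue"],.0385),yaw=19)
S=shot("scene","c7.png",None,1.25)
E
```

```text
27.625 [0.4721 0.31   0.1624] [1.7997e+02 3.0000e-02 1.9000e+01] [-0.4  -0.91  0.22]
blue [ 0.6631 -0.0881] res px [ 0.1  0.7 -0.5  0.6] [([324.0, 136.0], 87), ([263.0, 212.0], 129)] [100, 139]
shift mm [ 51.4 438.5  21.6]
shift mm [ 51.7 438.4 123.1]
rot [0.0005 0.0024 0.0002]
```

View pics/c7.png

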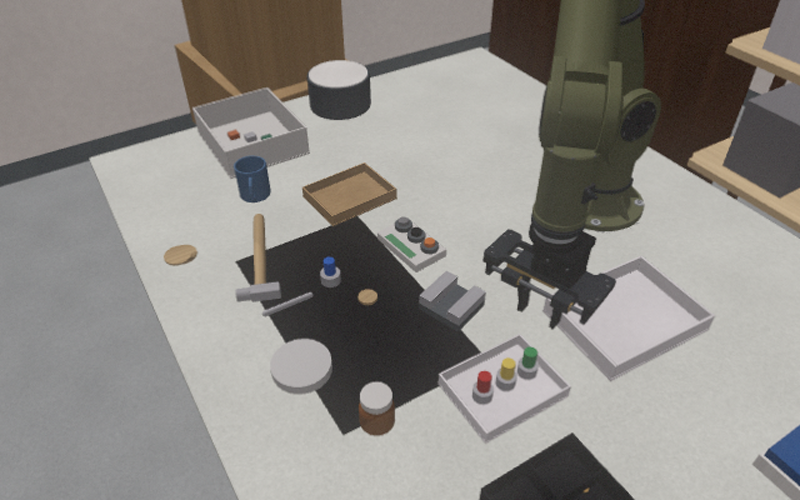

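Red, yellow and green stand upright in the white tray at (484,385), (508,372) and (529,360). Blue is still at (330,270). On to blue.

Emit:
{"api": "drive_tool", "payload": {
  "moves": [
    {"x": 6,"y": 50,"z": 0,"rx": 0,"ry": 0,"rz": 0,"fingers": -0.15},
    {"x": 12,"y": 100,"z": 0,"rx": 0,"ry": 0,"rz": 0,"fingers": -0.15},
    {"x": 18,"y": 150,"z": 0,"rx": 0,"ry": 0,"rz": 0,"fingers": -0.15},
    {"x": 24,"y": 200,"z": 0,"rx": 0,"ry": 0,"rz": 0,"fingers": -0.15},
    {"x": 30,"y": 250,"z": 0,"rx": 0,"ry": 0,"rz": 0,"fingers": -0.15},
    {"x": 36,"y": 300,"z": 0,"rx": 0,"ry": 0,"rz": 0,"fingers": -0.15},
    {"x": 42,"y": 350,"z": 0,"rx": 0,"ry": 0,"rz": 0,"fingers": -0.15},
    {"x": 48,"y": 400,"z": 0,"rx": 0,"ry": 0,"rz": 0,"fingers": -0.15},
    {"x": 51.5,"y": 432,"z": 30,"rx": 0,"ry": 0,"rz": 0,"fingers": -0.15},
    {"x": 51.5,"y": 438.5,"z": 60,"rx": 0,"ry": 0,"rz": 0,"fingers": -0.15},
    {"x": 51.5,"y": 438.5,"z": 60,"rx": 0,"ry": 0,"rz": 0,"fingers": -0.15},
    {"x": 51.5,"y": 438.5,"z": 60,"rx": 0,"ry": 0,"rz": 0,"fingers": -0.15},
    {"x": 51.5,"y": 438.5,"z": 60,"rx": 0,"ry": 0,"rz": 0,"fingers": -0.15},
    {"x": 51.5,"y": 438.5,"z": 60,"rx": 0,"ry": 0,"rz": 0,"fingers": -0.15}
  ]
}}

```text
time_s: 29.52
tool_pos: [0.6645, -0.0868, 0.1043]
tool_rot: [179.9, -0.1, 19.1]
force: [0.3, 0.4, 1.0]
grip_width: 0.0501
grasp_force: 0.0
```

```bash
python3 - <<'E'
from h import *
o=sensors.get_obs();print(o["time_s"],np.round(o["tool_pos"],4),np.round(o["tool_rot"],2))
to((.6631,-.0881,.0385),yaw=19)
E
```

```text
29.525 [ 0.6645 -0.0868  0.1043] [ 1.7994e+02 -1.0000e-01  1.9060e+01]
shift mm [-1.9  0.6 65.8]
rot [ 0.0011 -0.0017  0.0011]
```

Emit:
{"api": "drive_tool", "payload": {
  "moves": [
    {"x": -1,"y": 0,"z": 30,"rx": 0,"ry": 0,"rz": 0,"fingers": -0.15},
    {"x": -1,"y": 0,"z": 55,"rx": 0,"ry": 0,"rz": 0,"fingers": -0.15},
    {"x": -1,"y": 0,"z": 64,"rx": 0,"ry": 0,"rz": 0,"fingers": -0.15},
    {"x": -1,"y": 0,"z": 64,"rx": 0,"ry": 0,"rz": 0,"fingers": -0.15},
    {"x": -1,"y": 0,"z": 64,"rx": 0,"ry": 0,"rz": 0,"fingers": 0.2},
    {"x": -1,"y": 0,"z": 64,"rx": 0,"ry": 0,"rz": 0,"fingers": 0.6},
    {"x": -1,"y": 0,"z": 64,"rx": 0,"ry": 0,"rz": 0,"fingers": 0.9},
    {"x": -1,"y": 0,"z": 64,"rx": 0,"ry": 0,"rz": 0,"fingers": 0.9},
    {"x": -1,"y": 0,"z": 64,"rx": 0,"ry": 0,"rz": 0,"fingers": 0.9},
    {"x": -1,"y": 0,"z": 64,"rx": 0,"ry": 0,"rz": 0,"fingers": 0.9}
  ],
  "force": 25
}}

```text
time_s: 30.78
tool_pos: [0.6632, -0.0878, 0.0394]
tool_rot: [180.0, -0.0, 19.0]
force: [-0.5, -0.6, 3.3]
grip_width: 0.0236
grasp_force: 25.0
```

```bash
python3 - <<'E'
from h import *
o=sensors.get_obs();print(o["time_s"],np.round(o["tool_pos"],4),np.round(o["tool_rot"],2),np.round(o["force"],2),o["grip_width"])
to((.4914,.1063,.145),(.4914,.1063,.088),yaw=19)
E
```

```text
30.775 [ 0.6632 -0.0878  0.0394] [ 1.7998e+02 -3.0000e-02  1.9010e+01] [-0.54 -0.57  3.29] 0.02362031739428486
shift mm [ -99.2 -239.5 -105.7]
shift mm [ -99.2 -239.5  -48.7]
rot [ 0.0004 -0.0005  0.0002]
```

Emit:
{"api": "drive_tool", "payload": {
  "moves": [
    {"x": 0,"y": 0,"z": -40,"rx": 0,"ry": 0,"rz": 0,"fingers": 0.9},
    {"x": 0,"y": 0,"z": -80,"rx": 0,"ry": 0,"rz": 0,"fingers": 0.9},
    {"x": -20,"y": -45,"z": -92,"rx": 0,"ry": 0,"rz": 0,"fingers": 0.9},
    {"x": -40,"y": -95,"z": -92,"rx": 0,"ry": 0,"rz": 0,"fingers": 0.9},
    {"x": -60,"y": -145,"z": -92,"rx": 0,"ry": 0,"rz": 0,"fingers": 0.9},
    {"x": -80,"y": -195,"z": -92,"rx": 0,"ry": 0,"rz": 0,"fingers": 0.9},
    {"x": -95,"y": -230,"z": -80,"rx": 0,"ry": 0,"rz": 0,"fingers": 0.9},
    {"x": -99.2,"y": -239.5,"z": -60,"rx": 0,"ry": 0,"rz": 0,"fingers": 0.9},
    {"x": -99.2,"y": -239.5,"z": -49,"rx": 0,"ry": 0,"rz": 0,"fingers": 0.9},
    {"x": -99.2,"y": -239.5,"z": -49,"rx": 0,"ry": 0,"rz": 0,"fingers": 0.9},
    {"x": -99.2,"y": -239.5,"z": -49,"rx": 0,"ry": 0,"rz": 0,"fingers": 0.9},
    {"x": -99.2,"y": -239.5,"z": -49,"rx": 0,"ry": 0,"rz": 0,"fingers": 0.9},
    {"x": -99.2,"y": -239.5,"z": -49,"rx": 0,"ry": 0,"rz": 0,"fingers": 0.9}
  ]
}}

```text
time_s: 32.4
tool_pos: [0.4916, 0.1061, 0.0883]
tool_rot: [180.0, -0.0, 19.0]
force: [0.2, 0.5, -1.8]
grip_width: 0.0232
grasp_force: 25.0
```

Emit:
{"api": "drive_tool", "payload": {
  "moves": [
    {"x": 0,"y": 0,"z": 3,"rx": 0,"ry": 0,"rz": 0,"fingers": 0.9},
    {"x": 0,"y": 0,"z": 5,"rx": 0,"ry": 0,"rz": 0,"fingers": 0.9},
    {"x": 0,"y": 0,"z": 7,"rx": 0,"ry": 0,"rz": 0,"fingers": 0.9},
    {"x": 0,"y": 0,"z": 8,"rx": 0,"ry": 0,"rz": 0,"fingers": 0.9},
    {"x": 0,"y": 0,"z": 9,"rx": 0,"ry": 0,"rz": 0,"fingers": 0.9},
    {"x": 0,"y": 0,"z": 10,"rx": 0,"ry": 0,"rz": 0,"fingers": 0.9},
    {"x": 0,"y": 0,"z": 11,"rx": 0,"ry": 0,"rz": 0,"fingers": 0.9},
    {"x": 0,"y": 0,"z": 11,"rx": 0,"ry": 0,"rz": 0,"fingers": 0.9},
    {"x": 0,"y": 0,"z": 11,"rx": 0,"ry": 0,"rz": 0,"fingers": 0.9}
  ]
}}

```text
time_s: 33.52
tool_pos: [0.4921, 0.1064, 0.0788]
tool_rot: [179.9, -0.1, 19.0]
force: [-3.6, -1.7, 11.5]
grip_width: 0.0234
grasp_force: 25.1
```

Blue stops on the edges with about 13 N at edge height, so it's oversize. It goes to the brown tray.

Emit:
{"api": "drive_tool", "payload": {
  "moves": [
    {"x": 0,"y": 0,"z": -20,"rx": 0,"ry": 0,"rz": 0,"fingers": 0.9},
    {"x": 0,"y": 0,"z": -50,"rx": 0,"ry": 0,"rz": 0,"fingers": 0.9},
    {"x": -14,"y": 40,"z": -66,"rx": 0,"ry": 0,"rz": 0,"fingers": 0.9},
    {"x": -31,"y": 90,"z": -66,"rx": 0,"ry": 0,"rz": 0,"fingers": 0.9},
    {"x": -48,"y": 140,"z": -66,"rx": 0,"ry": 0,"rz": 0,"fingers": 0.9},
    {"x": -65,"y": 190,"z": -66,"rx": 0,"ry": 0,"rz": 0,"fingers": 0.9},
    {"x": -83,"y": 240,"z": -66,"rx": 0,"ry": 0,"rz": 0,"fingers": 0.9},
    {"x": -100,"y": 290,"z": -66,"rx": 0,"ry": 0,"rz": 0,"fingers": 0.9},
    {"x": -117,"y": 340,"z": -66,"rx": 0,"ry": 0,"rz": 0,"fingers": 0.9},
    {"x": -134,"y": 385,"z": -66,"rx": 0,"ry": 0,"rz": 0,"fingers": 0.9},
    {"x": -139,"y": 403,"z": -50,"rx": 0,"ry": 0,"rz": 0,"fingers": 0.9},
    {"x": -139,"y": 403,"z": -10,"rx": 0,"ry": 0,"rz": 0,"fingers": 0.9},
    {"x": -139,"y": 403,"z": 0,"rx": 0,"ry": 0,"rz": 0,"fingers": 0.9},
    {"x": -139,"y": 403,"z": 0,"rx": 0,"ry": 0,"rz": 0,"fingers": 0.9},
    {"x": -139,"y": 403,"z": 0,"rx": 0,"ry": 0,"rz": 0,"fingers": 0.9}
  ]
}}

```text
time_s: 35.4
tool_pos: [0.4923, -0.3198, 0.0784]
tool_rot: [179.9, -0.1, 19.1]
force: [-0.6, 0.3, -1.6]
grip_width: 0.0235
grasp_force: 25.0
```

Emit:
{"api": "drive_tool", "payload": {
  "moves": [
    {"x": 0,"y": 0,"z": 20,"rx": 0,"ry": 0,"rz": 0,"fingers": 0.9},
    {"x": 0,"y": 0,"z": 30,"rx": 0,"ry": 0,"rz": 0,"fingers": 0.9},
    {"x": 0,"y": 0,"z": 34,"rx": 0,"ry": 0,"rz": 0,"fingers": 0.9},
    {"x": 0,"y": 0,"z": 34,"rx": 0,"ry": 0,"rz": 0,"fingers": 0.9},
    {"x": 0,"y": 0,"z": 34,"rx": 0,"ry": 0,"rz": 0,"fingers": 0.2},
    {"x": 0,"y": 0,"z": 34,"rx": 0,"ry": 0,"rz": 0,"fingers": -0.15},
    {"x": 0,"y": 0,"z": 34,"rx": 0,"ry": 0,"rz": 0,"fingers": -0.15},
    {"x": 0,"y": 0,"z": 0,"rx": 0,"ry": 0,"rz": 0,"fingers": -0.15},
    {"x": 0,"y": 0,"z": -40,"rx": 0,"ry": 0,"rz": 0,"fingers": -0.15},
    {"x": 0,"y": 0,"z": -70,"rx": 0,"ry": 0,"rz": 0,"fingers": 1},
    {"x": 0,"y": 0,"z": -70,"rx": 0,"ry": 0,"rz": 0,"fingers": 1},
    {"x": 0,"y": 0,"z": -70,"rx": 0,"ry": 0,"rz": 0,"fingers": 1},
    {"x": 0,"y": 0,"z": -70,"rx": 0,"ry": 0,"rz": 0,"fingers": 1}
  ]
}}

```text
time_s: 37.02
tool_pos: [0.4902, -0.3196, 0.1455]
tool_rot: [-179.9, 0.1, 19.0]
force: [0.5, -0.8, -0.3]
grip_width: 0.0182
grasp_force: 0.0
```

```bash
python3 - <<'E'
from h import *
o=sensors.get_obs();print(o["time_s"],np.round(o["tool_pos"],4),np.round(o["tool_rot"],2))
d=shot("top","c8.png",(120,120,450,250),2.4)
cv2.imwrite("pics/c9.png",cv2.resize(d["image"][190:240,290:355,::-1],None,fx=12,fy=12,interpolation=cv2.INTER_CUBIC))
E
```

```text
37.025 [ 0.4902 -0.3196  0.1455] [-1.7989e+02  8.0000e-02  1.9010e+01]
```

View pics/c8.png

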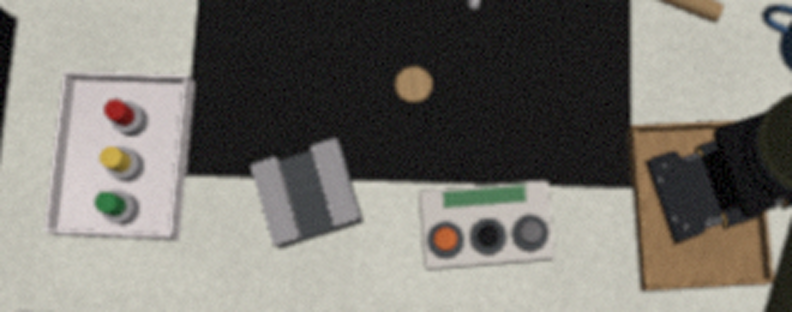

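View pics/c9.png

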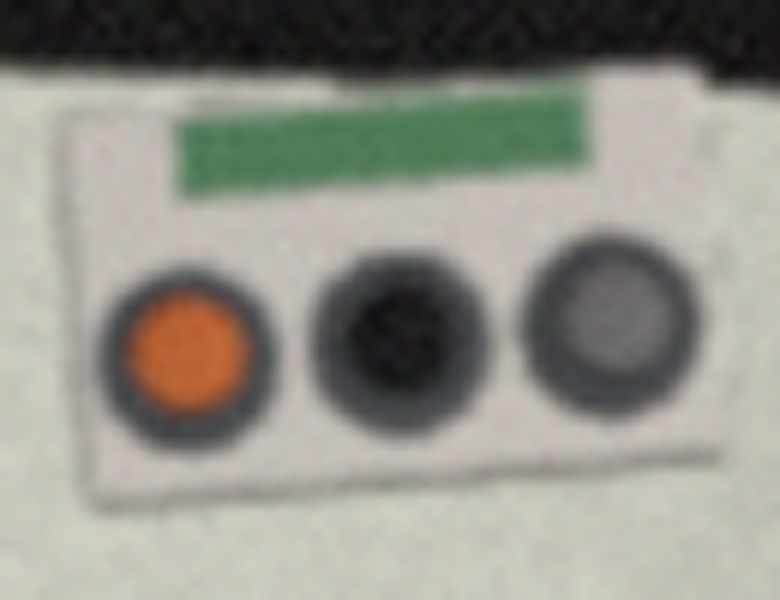

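The white tray holds three dies upright. The keys show at orange (189,352), black (402,342) and grey (617,318) in the crop, which agrees with the earlier estimates.

```bash
python3 - <<'E'
from h import *
d=vision.read_camera("top")
for n,p in dict(o=(189,352),b=(402,342),g=(617,318)).items(): print(n,world(d,p[0]/12+290-.5,p[1]/12+190-.5,.044))
to((.446,-.0453,.10),(.4508,-.089,.1),(.4555,-.1326,.1),yaw=19)
E
```

```text
o [ 0.4464 -0.0454  0.044 ]
b [ 0.4497 -0.0898  0.044 ]
g [ 0.4559 -0.1347  0.044 ]
shift mm [  47.4 -273.8   46.1]
shift mm [  37.7 -230.9   46.1]
shift mm [  28.  -188.1   46. ]
rot [-0.0017  0.0012  0.0002]
```

Emit:
{"api": "drive_tool", "payload": {
  "moves": [
    {"x": 9,"y": -50,"z": 0,"rx": 0,"ry": 0,"rz": 0,"fingers": 1},
    {"x": 18,"y": -100,"z": 0,"rx": 0,"ry": 0,"rz": 0,"fingers": 1},
    {"x": 27,"y": -150,"z": 0,"rx": 0,"ry": 0,"rz": 0,"fingers": 1},
    {"x": 36,"y": -200,"z": 0,"rx": 0,"ry": 0,"rz": 0,"fingers": 1},
    {"x": 45,"y": -250,"z": 10,"rx": 0,"ry": 0,"rz": 0,"fingers": 1},
    {"x": 47.4,"y": -273.8,"z": 40,"rx": 0,"ry": 0,"rz": 0,"fingers": 1},
    {"x": 47.4,"y": -273.8,"z": 70,"rx": 0,"ry": 0,"rz": 0,"fingers": 1},
    {"x": 47.4,"y": -273.8,"z": 70,"rx": 0,"ry": 0,"rz": 0,"fingers": 1},
    {"x": 47.4,"y": -273.8,"z": 70,"rx": 0,"ry": 0,"rz": 0,"fingers": 1},
    {"x": 47.4,"y": -273.8,"z": 70,"rx": 0,"ry": 0,"rz": 0,"fingers": 1}
  ]
}}

```text
time_s: 38.38
tool_pos: [0.4477, -0.0462, 0.0781]
tool_rot: [179.9, -0.1, 19.0]
force: [-0.6, 0.4, 0.3]
grip_width: 0.0007
grasp_force: 0.0
```

```bash
python3 - <<'E'
from h import *
o=sensors.get_obs();print(o["time_s"],np.round(o["tool_pos"],4),np.round(o["tool_rot"],2),o["grip_width"])
to((.446,-.0453,.046),yaw=19)
caps(("red","yellow","green","blue"),dict(red=(.572,.31),yellow=(.522,.31),green=(.472,.31),blue=(.492,-.32)))
E
```

```text
38.375 [ 0.4477 -0.0462  0.0781] [ 1.7993e+02 -1.0000e-01  1.8960e+01] 0.0007080771453478105
shift mm [-1.4 -1.4 32.1]
rot [ 0.0012 -0.0017 -0.0007]
red [0.5697 0.309 ] res px [ 0.9  1.  -0.2  1.2] [([169.0, 166.0], 90), ([387.0, 305.0], 154)] [116, 194]
yellow [0.5186 0.3089] res px [ 0.9  0.9 -0.2  1.2] [([167.0, 186.0], 93), ([406.0, 295.0], 153)] [117, 189]
green [0.4661 0.3053] res px [ 2.2  2.5 -0.7  3.5] [([166.0, 205.0], 74), ([424.0, 281.0], 53)] [117, 184]
blue [ 0.4888 -0.3213] res px [ 0.2  0.5 -0.3  0.9] [([414.0, 205.0], 78), ([280.0, 145.0], 86)] [104, 105]
```

All the dies are placed. Now I'll press orange.

Emit:
{"api": "drive_tool", "payload": {
  "moves": [
    {"x": -1,"y": -1,"z": 15,"rx": 0,"ry": 0,"rz": 0,"fingers": 1},
    {"x": -1,"y": -1,"z": 22,"rx": 0,"ry": 0,"rz": 0,"fingers": 1},
    {"x": -1,"y": -1,"z": 26,"rx": 0,"ry": 0,"rz": 0,"fingers": 1},
    {"x": -1,"y": -1,"z": 28,"rx": 0,"ry": 0,"rz": 0,"fingers": 1},
    {"x": -1,"y": -1,"z": 30,"rx": 0,"ry": 0,"rz": 0,"fingers": 1},
    {"x": -1,"y": -1,"z": 32,"rx": 0,"ry": 0,"rz": 0,"fingers": 1},
    {"x": -1,"y": -1,"z": 33,"rx": 0,"ry": 0,"rz": 0,"fingers": 1},
    {"x": -1,"y": -1,"z": 33,"rx": 0,"ry": 0,"rz": 0,"fingers": 1},
    {"x": -1,"y": -1,"z": 33,"rx": 0,"ry": 0,"rz": 0,"fingers": 1}
  ]
}}

```text
time_s: 39.6
tool_pos: [0.4451, -0.045, 0.0461]
tool_rot: [180.0, 0.1, 19.0]
force: [-11.2, 0.9, 23.6]
grip_width: 0.0002
grasp_force: 12.3
```

Emit:
{"api": "drive_tool", "payload": {
  "moves": [
    {"x": 0,"y": 0,"z": -10,"rx": 0,"ry": 0,"rz": 0,"fingers": 1},
    {"x": 0,"y": 0,"z": -31,"rx": 0,"ry": 0,"rz": 0,"fingers": 1},
    {"x": -10.1,"y": 43,"z": -31,"rx": 0,"ry": 0,"rz": 0,"fingers": 1},
    {"x": -10.1,"y": 43,"z": -31,"rx": 0,"ry": 0,"rz": 0,"fingers": 1},
    {"x": -10.1,"y": 43,"z": -31,"rx": 0,"ry": 0,"rz": 0,"fingers": 1},
    {"x": -10.1,"y": 43,"z": -31,"rx": 0,"ry": 0,"rz": 0,"fingers": 1}
  ]
}}

```text
time_s: 40.35
tool_pos: [0.4499, -0.088, 0.0748]
tool_rot: [-180.0, -0.0, 19.1]
force: [-0.4, -0.1, -0.5]
grip_width: 0.0007
grasp_force: 0.0
```

```bash
python3 - <<'E'
from h import *
o=sensors.get_obs();print(o["time_s"],np.round(o["tool_pos"],4),np.round(o["tool_rot"],2),o["grip_width"])
to((.4503,-.0893,.046),yaw=19)
shot("scene","c10.png",(280,150,380,225),7)
E
```

```text
40.35 [ 0.4499 -0.088   0.0748] [-1.7999e+02 -1.0000e-02  1.9100e+01] 0.0006948090936978772
shift mm [-0.   1.3 28.8]
rot [-0.0002 -0.0002  0.0017]
```

View pics/c10.png

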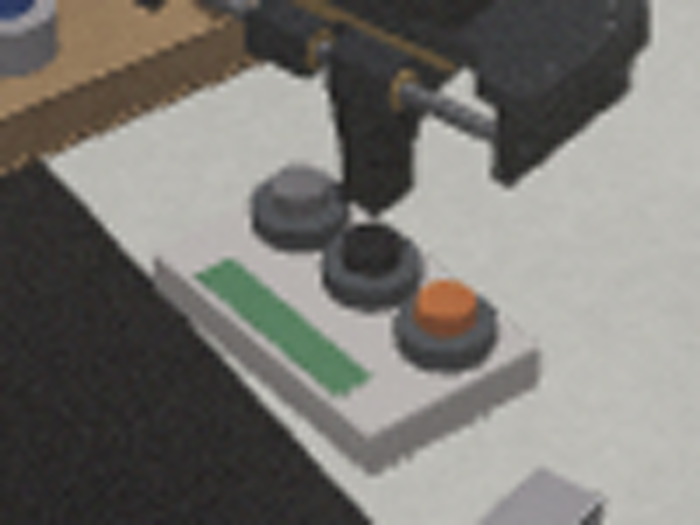

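The closed fingertips hang above the black key at (372,205), orange has sprung back, and blue stands in the brown tray at top left. I'll press black.

Emit:
{"api": "drive_tool", "payload": {
  "moves": [
    {"x": 0,"y": 0.5,"z": 12,"rx": 0,"ry": 0,"rz": 0,"fingers": 1},
    {"x": 0,"y": 0.5,"z": 19,"rx": 0,"ry": 0,"rz": 0,"fingers": 1},
    {"x": 0,"y": 0.5,"z": 23,"rx": 0,"ry": 0,"rz": 0,"fingers": 1},
    {"x": 0,"y": 0.5,"z": 25,"rx": 0,"ry": 0,"rz": 0,"fingers": 1},
    {"x": 0,"y": 0.5,"z": 27,"rx": 0,"ry": 0,"rz": 0,"fingers": 1},
    {"x": 0,"y": 0.5,"z": 29,"rx": 0,"ry": 0,"rz": 0,"fingers": 1},
    {"x": 0,"y": 0.5,"z": 29.5,"rx": 0,"ry": 0,"rz": 0,"fingers": 1},
    {"x": 0,"y": 0.5,"z": 29.5,"rx": 0,"ry": 0,"rz": 0,"fingers": 1}
  ]
}}

```text
time_s: 41.4
tool_pos: [0.4497, -0.0893, 0.0463]
tool_rot: [-180.0, 0.1, 19.0]
force: [-5.8, 2.3, 11.7]
grip_width: 0.0004
grasp_force: 6.0
```

Emit:
{"api": "drive_tool", "payload": {
  "moves": [
    {"x": 0,"y": 0,"z": 0.8,"rx": 0,"ry": 0,"rz": 0,"fingers": 1},
    {"x": 0,"y": 0,"z": 0.8,"rx": 0,"ry": 0,"rz": 0,"fingers": 1},
    {"x": 0,"y": 0,"z": 0.8,"rx": 0,"ry": 0,"rz": 0,"fingers": 1}
  ]
}}

```text
time_s: 41.78
tool_pos: [0.4497, -0.0893, 0.0462]
tool_rot: [180.0, 0.1, 19.0]
force: [-8.7, 3.7, 17.8]
grip_width: 0.0008
grasp_force: 9.1
```

Emit:
{"api": "drive_tool", "payload": {
  "moves": [
    {"x": 0,"y": 0,"z": -10,"rx": 0,"ry": 0,"rz": 0,"fingers": 1},
    {"x": 0,"y": 0,"z": -31,"rx": 0,"ry": 0,"rz": 0,"fingers": 1},
    {"x": -10,"y": 44,"z": -31,"rx": 0,"ry": 0,"rz": 0,"fingers": 1},
    {"x": -10,"y": 44,"z": -31,"rx": 0,"ry": 0,"rz": 0,"fingers": 1},
    {"x": -10,"y": 44,"z": -31,"rx": 0,"ry": 0,"rz": 0,"fingers": 1},
    {"x": -10,"y": 44,"z": -31,"rx": 0,"ry": 0,"rz": 0,"fingers": 1}
  ]
}}

```text
time_s: 42.52
tool_pos: [0.4549, -0.1334, 0.0755]
tool_rot: [-180.0, -0.0, 19.1]
force: [-0.1, 0.9, 0.1]
grip_width: 0.0009
grasp_force: 0.0
```

```bash
python3 - <<'E'
from h import *
to((.4556,-.1335,.046),yaw=19)
E
```

```text
shift mm [ 0.6  0.3 29.5]
rot [-0.0002 -0.0001  0.0015]
```

Emit:
{"api": "drive_tool", "payload": {
  "moves": [
    {"x": 0.5,"y": 0,"z": 12,"rx": 0,"ry": 0,"rz": 0,"fingers": 1},
    {"x": 0.5,"y": 0,"z": 19,"rx": 0,"ry": 0,"rz": 0,"fingers": 1},
    {"x": 0.5,"y": 0,"z": 23,"rx": 0,"ry": 0,"rz": 0,"fingers": 1},
    {"x": 0.5,"y": 0,"z": 25,"rx": 0,"ry": 0,"rz": 0,"fingers": 1},
    {"x": 0.5,"y": 0,"z": 27,"rx": 0,"ry": 0,"rz": 0,"fingers": 1},
    {"x": 0.5,"y": 0,"z": 29,"rx": 0,"ry": 0,"rz": 0,"fingers": 1},
    {"x": 0.5,"y": 0,"z": 31,"rx": 0,"ry": 0,"rz": 0,"fingers": 1},
    {"x": 0.5,"y": 0,"z": 31,"rx": 0,"ry": 0,"rz": 0,"fingers": 1},
    {"x": 0.5,"y": 0,"z": 31,"rx": 0,"ry": 0,"rz": 0,"fingers": 1}
  ]
}}

```text
time_s: 43.65
tool_pos: [0.4552, -0.1339, 0.0462]
tool_rot: [180.0, 0.1, 19.0]
force: [-7.4, 3.4, 17.6]
grip_width: 0.0003
grasp_force: 8.6
```

Emit:
{"api": "drive_tool", "payload": {
  "moves": [
    {"x": 0,"y": 0,"z": -10,"rx": 0,"ry": 0,"rz": 0,"fingers": 1},
    {"x": 0,"y": 0,"z": -60,"rx": 0,"ry": 0,"rz": 0,"fingers": 1},
    {"x": 0,"y": 0,"z": -120,"rx": 0,"ry": 0,"rz": 0,"fingers": 1},
    {"x": 0,"y": 0,"z": -120,"rx": 0,"ry": 0,"rz": 0,"fingers": 1},
    {"x": 0,"y": 0,"z": -120,"rx": 0,"ry": 0,"rz": 0,"fingers": 1},
    {"x": 0,"y": 0,"z": -120,"rx": 0,"ry": 0,"rz": 0,"fingers": 1}
  ]
}}

```text
time_s: 44.4
tool_pos: [0.4544, -0.1341, 0.1631]
tool_rot: [-179.9, 0.1, 19.0]
force: [-0.3, 0.7, -0.3]
grip_width: 0.0005
grasp_force: 0.0
```

```bash
python3 - <<'E'
from h import *
shot("top","c11.png",None,1.25)
E
```

```text
(no output)
```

View pics/c11.png

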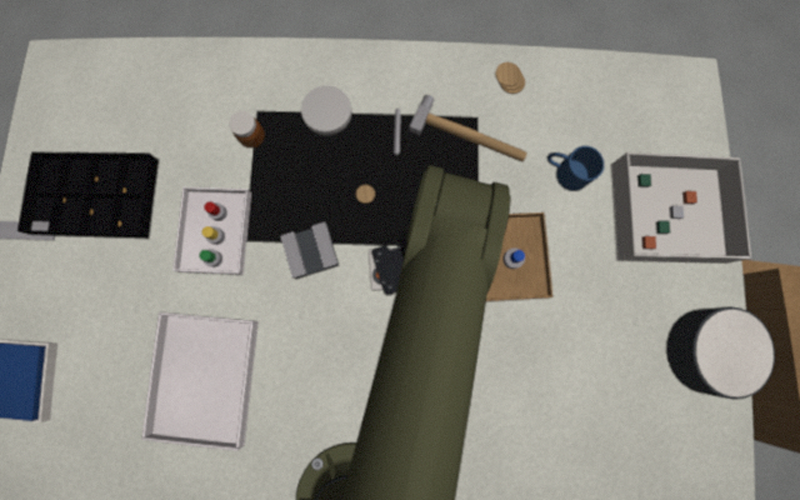

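Red, yellow and green stand in the white tray at (211,208), (209,234) and (207,257), blue stands in the brown tray at (516,257), and the bystanders haven't moved. I'll hand it in.

```bash
python3 -c "
from cell import workorder
print(workorder.sign_off())"
```

```text
the job is handed in; nothing more can be done
None
```

Job handed in: red, yellow and green went down the slot and are in the white tray, blue stopped on its edges and is in the brown tray (no white die present), and the orange, black and grey keys were pressed in that order, each to a hard stop.

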